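# Service the kitchen scrap dryer

## Robot

A 6-joint arm with a two-finger parallel gripper is mounted at the origin on the work surface. World frame = base frame: x ahead of the robot, y to its left, z up, the work surface at z = 0. Lengths are in mm, angles in rad, forces in N, time in s.
With the tool pointing down it reaches from about 350 to 875 mm from the base axis. Payload 4.2 kg.
Tool frame: the origin (TCP) lies at the very end of the fingers, on their centre line; the grasp point (between the pads) lies 19 mm behind it (arm.grip_point_offset is the distance from the TCP to the grasp point, in mm); z points along the fingers, y is the direction in which the jaws open and shut (so a half turn about z gives the same grasp; the last joint's range is limited). The gripper opens to 85 mm and grips with 20 to 120 N. Pads are 22 mm wide; open, the fingers measure 114 mm over their backs; the gripper's body (76 mm by 85 mm) begins 54 mm behind the grasp point. The pads swing forward as they close: fully open they stand 13 mm farther back than shut.
Start: joints at [-1.014, 0.385, 0.008, 0, -1.194, -0.259], TCP at [183.402, -597.464, 209.812] pointing down, gripper open.
Joint ranges: [-3.14, 3.14], [-1.21, 2.06], [-1.07, 1.41], [-3.16, 2.05], [-2.99, -0.16], [-3.1, 3.1]. Speed limits (rad/s): [2.79, 2.79, 3.14, 3.14, 3.14, 3.14].

## Interface

Orientations are given as a unit quaternion [x, y, z, w].
In Python, from bench import arm gives the robot as it stands.
- The arm moves only by the tool drive_tool, never from a script. Its argument "steps" is a list of rows, each a list of 5 numbers: the shift along the tool's x, y, z in m, then the turn about the tool's z in degrees, then the finger opening in m, from 0 to 0.0854. A call has 1 to 20 rows; each row shifts and turns the commanded pose from where the row before left it, along the tool's axes as they then stand; what a row does not reach is not made up. A row lasts 1/10 s, in which the tool goes at most 50 mm and 8.59 degrees, less where a joint would pass 70% of its speed; a pose out of reach is approached as far as the arm can. A call is refused whole if a number of a shift passes 0.05 or a number of a turn 8.59, either way. A call with a gripper value outside its range is refused whole. The fingers move at their own pace and stop on an object; the grip force is fixed at half the most. Time passes only in rows, so rows that do not move let the fingers close. It gives the time, the measured TCP pose, the force and the opening at its end, in the units of the state.
- arm.read_state(): the state, without advancing time (a new reading comes with each control period).
- arm.get_image(name): name is "scene" or "top" or "wrist"; returns (picture, depth): 400x640x3 uint8, blue, green, red; 400x640 float32, mm along the optical axis (not along the pixel's ray), 0 where there is no reading.
- arm.camera_params(name): a dict with "K" (3x3 intrinsics, pixels), "world_to_cam" (4x4, takes a point from world to camera coordinates); the wrist camera has in their place "mount" (4x4, takes a point from camera to tool coordinates, whose origin is the TCP and whose axes are the flange's). Camera axes: x right, y up, looking along -z (the intrinsics and any distortion apply to the point x, -y, -z); pixel columns grow to the right and rows downward; lengths in mm; the calibration is good to about 2 mm. The wrist camera is an equidistant fisheye: a pixel r from the principal point sees the ray r / f radians off the axis. A picture is of the moment at which its call begins: read the wrist's pose just before it. camera_params takes no time and is no camera call.
- arm.job_done(): hands the job in, once; it reports no verdict.
The state is a dict: "clock": time; "joints": joint angles; "joint_vel": joint speeds; "joint_efforts": joint torques, N m; "position": TCP position; "ee_rot": TCP orientation; "contact_force": force on the tool from outside, world axes, zero at the start; "wrist_torque": the same for the moment, N m; "gripper_width": finger opening in mm.
Only numpy, scipy, OpenCV 4.12 (cv2) and the standard library are available. Lean on these libraries where they do the work, as an engineer would, in place of code of your own. Each camera call takes 0.05 s, during which the arm holds its last target.

## Task

Service the countertop scrap dryer: first pull its orange power key up out of the white socket and leave it in the black tray. With the key out, tip the steel bucket by its red handle, past its catch and all the way over, so that every pod drops into the green tub, and ease it back fully upright without slamming it. Also slide every comb cassette that is there down between the fins of the bank of its own colour, each centred in a bay of its own and fully home, and leave the other kitchen things where they are.

Things in the scene. Friction and masses are not known exactly. Their poses are not given: they have to be found in the camera images.
- key: Orange power key (a plug without a cord): head 26 mm (x) x 36 mm (y) x 34 mm tall, and below it a brass blade 28 mm long with a thick end. Origin: centre of the blade's lower end, z up; the head spans z = 28 to 62 mm. Plugged in at the start with the head's underside on the socket's top; a sprung catch holds it until pulled straight up with about 10 N, free after 28 mm. 0.06 kg.
- socket_top (a point): Centre of the top face of the white fixed socket block (66 x 56 mm, 40 mm tall), at the slot's mouth; x across the key's 26 mm side.
- key_tray: Black open tray, fixed, 120 mm (x) x 100 mm (y) outside, 22 mm tall, walls and floor 4 mm. Origin: centre of its underside.
- skip (a joint): Tilt of the steel bucket: 0 upright, grows as it tips towards the dryer's +x, to a stop at 1.75 rad. A sprung catch between 0 and 0.4 rad takes about 6 N at the handle; the bucket is over-centre (balance near 0.8 rad), so it stays at either end by itself; the hinge is damped. Backwards at over 3 rad/s counts as slamming (left to itself it stays under that).
- skip_handle (a point): Middle of the bucket's red handle, a round bar 12 mm thick and about 90 mm free length along the dryer's y, clear all round but for a post at each end. Upright it lies 105 mm behind (-x) and 115 mm above the hinge (156 mm from it); fully tipped 132 mm ahead and 83 mm above.
- skip_hinge (a point): Middle of the bucket's hinge axis, 120 mm above the table, fixed to the dryer (point axes are the dryer's: x the tipping direction, y the hinge axis, z up).
- tub (a point): Centre of the floor of the green catching tub in front of the bucket (part of the dryer, fixed): inside 183 mm along the dryer's x, 140 mm along y; walls 40 mm (near), 55 mm (sides) and 75 mm (far) tall above its floor, which is 6 mm above the table.
- pod0: Used copper-coloured coffee pod, a cylinder 29 mm across and 24 mm tall, 15 g, at the start in the bucket; may be absent (None). Origin: centre of its underside.
- pod1: Used copper-coloured coffee pod, a cylinder 29 mm across and 24 mm tall, 15 g, at the start in the bucket; may be absent (None). Origin: centre of its underside.
- pod2: Used copper-coloured coffee pod, a cylinder 29 mm across and 24 mm tall, 15 g, at the start in the bucket; may be absent (None). Origin: centre of its underside.
- fine_comb0: Blue comb cassette, loose, one of two alike; may be absent (None). Four fins 5 mm thick at y = -21, -7, 7 and 21 mm, each 48 mm long (x), 30 mm deep; on them a plate 50 x 56 x 6 mm, on that a grip rib 12 mm thick (x), 40 mm long (y), 32 mm tall; 68 mm tall in all, 0.12 kg. Origin: centre of the underside at the fin tips, z up. Starts standing on its fins. A half turn about z changes nothing.
- fine_comb1: Blue comb cassette, loose, one of two alike; may be absent (None). Four fins 5 mm thick at y = -21, -7, 7 and 21 mm, each 48 mm long (x), 30 mm deep; on them a plate 50 x 56 x 6 mm, on that a grip rib 12 mm thick (x), 40 mm long (y), 32 mm tall; 68 mm tall in all, 0.12 kg. Origin: centre of the underside at the fin tips, z up. Starts standing on its fins. A half turn about z changes nothing.
- wide_comb0: Yellow comb cassette, loose, one of two alike; may be absent (None). Three fins 8 mm thick at y = -18, 0 and 18 mm, each 48 mm long (x), 30 mm deep; on them a plate 50 x 56 x 6 mm, on that a grip rib 12 mm thick (x), 40 mm long (y), 32 mm tall; 68 mm tall in all, 0.12 kg. Origin: centre of the underside at the fin tips, z up. Starts standing on its fins. A half turn about z changes nothing.
- wide_comb1: Yellow comb cassette, loose, one of two alike; may be absent (None). Three fins 8 mm thick at y = -18, 0 and 18 mm, each 48 mm long (x), 30 mm deep; on them a plate 50 x 56 x 6 mm, on that a grip rib 12 mm thick (x), 40 mm long (y), 32 mm tall; 68 mm tall in all, 0.12 kg. Origin: centre of the underside at the fin tips, z up. Starts standing on its fins. A half turn about z changes nothing.
- fine_bay0 (a point): Centre of bay 0 of the fixed blue fin bank, on its floor (12 mm above the table); x along the fins, z up. A seated blue cassette (either one) has its origin here, x along x (either way round). Aluminium fins 5 mm thick, 56 mm long, 27 mm tall at y = -28, -14, 0, 14 and 28 mm (2 mm play each side of a cassette's fin). End stops 10 mm tall leave 4 mm play along x. Bays 74 mm apart along y.
- fine_bay1 (a point): Centre of bay 1 of the fixed blue fin bank, on its floor (12 mm above the table); x along the fins, z up. A seated blue cassette (either one) has its origin here, x along x (either way round). Aluminium fins 5 mm thick, 56 mm long, 27 mm tall at y = -28, -14, 0, 14 and 28 mm (2 mm play each side of a cassette's fin). End stops 10 mm tall leave 4 mm play along x. Bays 74 mm apart along y.
- wide_bay0 (a point): Centre of bay 0 of the fixed yellow fin bank, on its floor (12 mm above the table); x along the fins, z up. A seated yellow cassette (either one) has its origin here, x along x (either way round). Aluminium fins 6 mm thick, 56 mm long, 27 mm tall at y = -27, -9, 9 and 27 mm (2 mm play each side of a cassette's fin). End stops 10 mm tall leave 4 mm play along x. Bays 74 mm apart along y.
- wide_bay1 (a point): Centre of bay 1 of the fixed yellow fin bank, on its floor (12 mm above the table); x along the fins, z up. A seated yellow cassette (either one) has its origin here, x along x (either way round). Aluminium fins 6 mm thick, 56 mm long, 27 mm tall at y = -27, -9, 9 and 27 mm (2 mm play each side of a cassette's fin). End stops 10 mm tall leave 4 mm play along x. Bays 74 mm apart along y.
- mug: Blue mug, 80 mm wide, 90 mm tall, origin under its centre; bystander.
- pepper_mill: Black mill, 52 mm wide, 150 mm tall, origin under its centre; bystander.
- salt_mill: White mill, 52 mm wide, 150 mm tall, origin under its centre; bystander.
- bowl: White bowl, 120 mm wide, 45 mm tall, origin under its centre; bystander.
- spice_jar: Amber jar, 48 mm wide, 70 mm tall, origin under its centre; bystander.
- egg_cup: Terracotta egg cup, 50 mm wide, 50 mm tall, origin under its centre; bystander.

How it is judged:
By the outcome, as a careful person would: the job done as asked, in the order asked, and still so for the second after the job is handed in, with the robot touching nothing.
Of fine_comb0, fine_comb1, wide_comb0, wide_comb1 only 3 to 4 are there at a start; the rules pass over those that are not, and their reading is None.
Of pod0, pod1, pod2 only 2 to 3 are there at a start; the rules pass over those that are not, and their reading is None.
At some moment in a run one of fine_comb0, fine_comb1, wide_comb0, wide_comb1 may be knocked a few centimetres aside while the robot is not near it.
Once in a run the grip may slacken for a moment while it holds something.
It also fails if it takes over 200 s, if anything falls off the work surface, if the arm or the gripper's body presses on something with over 40 N, if the wrist force passes 120 N, or if a joint passes its speed limit or range.

## Working session

There is one attempt and no reset: what is moved stays moved. The work goes in short steps, Python scripts to look and compute and a tool call to move; the robot and the scene stay as the last step left them, time stands still between calls to the robot, and variables do not carry over. Pictures are saved under pics/ and viewed, and the job is handed in when it is done.

Besides the shell and the picture viewer there is one more tool, called after "Request:" as a command line: name --pt "numbers of a row" for each row, then --argument value for the rest. drive_tool: Moves the arm, as the interface text tells. Its arguments: {"type":"object","properties":{"steps":{"type":"array"}},"required":["steps"]}

```bash
ls; mkdir -p pics
python3 - <<'E'
from bench import arm
import cv2,numpy as np
print(arm.read_state())
for n in ["scene","top","wrist"]:
    im,d=arm.get_image(n); cv2.imwrite(f"pics/{n}0.png",im); np.save(f"pics/{n}0.npy",d)
    print(n,arm.camera_params(n))
E
```

```text
pics
{'clock': 0.0, 'joints': array([-1.01442325e+00,  3.85560443e-01,  6.61957766e-03, -5.21604309e-04,
       -1.19401761e+00, -2.58607067e-01]), 'joint_vel': array([ 0.00084328, -0.00063121,  0.00033104, -0.00098211,  0.00161301,
        0.00061933]), 'joint_efforts': array([ 1.76666877e-04, -3.92288697e+01,  1.88401330e+01,  4.18610036e+00,
       -4.52860739e-03,  2.37056344e-05]), 'position': array([ 183.20126375, -596.87456156,  208.7135052 ]), 'ee_rot': array([-1.48238344e-01,  9.88951043e-01,  1.08861989e-03, -2.05880372e-04]), 'contact_force': array([-0.42809461,  0.80327581,  0.10641905]), 'wrist_torque': array([ 0.02663138,  0.03451259, -0.01593154]), 'gripper_width': 85.51038431851391}
scene {'K': array([[374.11451001,   0.        , 311.8412232 ],
       [  0.        , 374.11451001, 194.9326715 ],
       [  0.        ,   0.        ,   1.        ]]), 'world_to_cam': array([[-2.73857214e-01,  9.61765932e-01, -2.91855460e-03,
         2.15038656e+02],
       [-5.32280726e-01, -1.49034964e-01,  8.33346151e-01,
         1.44349256e+02],
       [ 8.01048971e-01,  2.29771346e-0
[... 473 characters left out ...]
0351e+02],
       [-1.63060548e-01, -7.11558750e-03,  9.86590404e-01,
        -1.38916008e+03],
       [ 0.00000000e+00,  0.00000000e+00,  0.00000000e+00,
         1.00000000e+00]])}
wrist {'K': array([[309.70691629,   0.        , 319.62486818],
       [  0.        , 309.70691629, 199.7741312 ],
       [  0.        ,   0.        ,   1.        ]]), 'mount': array([[-6.29671374e-04,  9.54872769e-01,  2.97014476e-01,
         7.56396662e+01],
       [ 9.99999762e-01,  6.85523121e-04, -8.38886265e-05,
         1.26460626e+00],
       [-2.83713256e-04,  2.97014353e-01, -9.54872973e-01,
        -1.64494520e+02],
       [ 0.00000000e+00,  0.00000000e+00,  0.00000000e+00,
         1.00000000e+00]])}
```

View pics/top0.png

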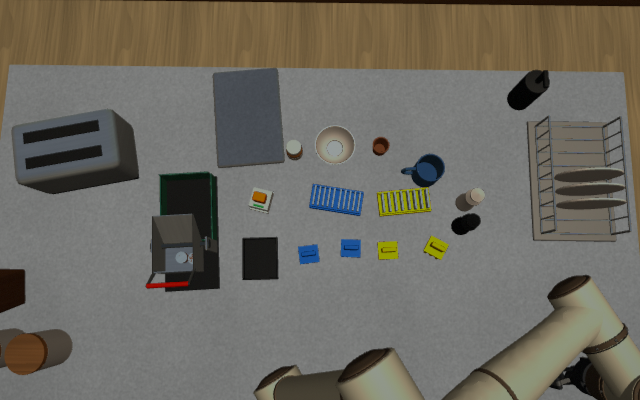

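View pics/scene0.png

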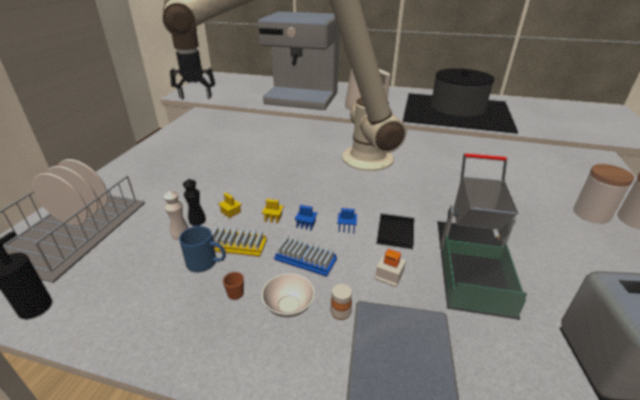

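View pics/wrist0.png

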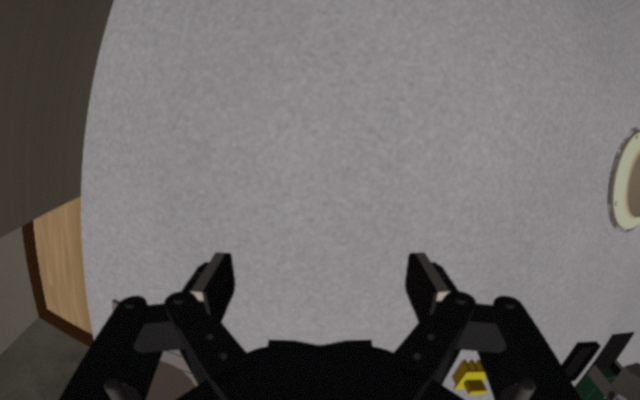

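```bash
cat > h.py <<'E'
from bench import arm
import cv2,numpy as np
from scipy.spatial.transform import Rotation as R
def ray(n,px,st=None):
    p=arm.camera_params(n);K=p['K'];u=np.atleast_2d(px).astype(float)
    a=(u[:,0]-K[0,2])/K[0,0];b=(u[:,1]-K[1,2])/K[1,1]
    if n=='wrist':
        r=np.hypot(a,b)+1e-12;s=np.sin(r)/r
        d=np.c_[a*s,-b*s,-np.cos(r)]
        T=np.eye(4);T[:3,:3]=R.from_quat(st['ee_rot']).as_matrix();T[:3,3]=st['position'];T=T@p['mount']
    else:
        d=np.c_[a,-b,-np.ones(len(a))];T=np.linalg.inv(p['world_to_cam'])
    return T[:3,3],d@T[:3,:3].T
def plane(n,px,z,st=None):
    o,d=ray(n,px,st);return o+d*((z-o[2])/d[:,2])[:,None]
def proj(n,P,st=None):
    p=arm.camera_params(n);K=p['K'];P=np.atleast_2d(P).astype(float)
    if n=='wrist':
        T=np.eye(4);T[:3,:3]=R.from_quat(st['ee_rot']).as_matrix();T[:3,3]=st['position'];W=np.linalg.inv(T@p['mount'])
    else: W=p['world_to_cam']
    c=P@W[:3,:3].T+W[:3,3]
    x,y,z=c[:,0],-c[:,1],-c[:,2]
    if n=='wrist':
        rr=np.hypot(x,y);th=np.arctan2(rr,z);k=th/(rr+1e-12);return np.c_[x*k*K[0,0]+K[0,2],y*k*K[1,1]+K[1,2]]
    return np.c_[x/z*K[0,0]+K[0,2],y/z*K[1,1]+K[1,2]]
def depthpts(n,d,px,st=None):
    px=np.atleast_2d(px).astype(int);o,r=ray(n,px,st)
    dd=d[px[:,1],px[:,0]]
    if n=='wrist':
        p=arm.camera_params(n);T=R.from_quat(st['ee_rot']).as_matrix()@p['mount'][:3,:3];ax=-T[:,2];return o+r*(dd/(r@ax))[:,None]
    return o+r*dd[:,None]
def shot(n,f):
    st=arm.read_state();im,d=arm.get_image(n);cv2.imwrite(f'pics/{f}.png',im);np.save(f'pics/{f}.npy',d);
    import pickle;pickle.dump(st,open(f'pics/{f}.pkl','wb'));return st,im,d
def load(f):
    import pickle;return pickle.load(open(f'pics/{f}.pkl','rb')),cv2.imread(f'pics/{f}.png'),np.load(f'pics/{f}.npy')
def yaw(st):
    m=R.from_quat(st['ee_rot']).as_matrix();return np.degrees(np.arctan2(m[1,0],m[0,0]))
def delta(target,st=None):
    "shift in tool axes (m) to reach target world mm"
    st=st or arm.read_state();m=R.from_quat(st['ee_rot']).as_matrix()
    return m.T@(np.array(target)-st['position'])/1000
E
python3 - <<'E'
from h import *
im=cv2.imread('pics/top0.png');d=np.load('pics/top0.npy')
cv2.imwrite('pics/c0.png',cv2.resize(im[140:300,130:290],None,fx=3.7,fy=3.7,interpolation=cv2.INTER_CUBIC))
cv2.imwrite('pics/c1.png',cv2.resize(im[170:270,230:460],None,fx=3.4,fy=3.4,interpolation=cv2.INTER_CUBIC))
for nm,p in dict(b0=(308,254),b1=(350,248),y0=(388,250),y1=(436,247),key=(260,197),tray=(260,258),bankb=(337,200),banky=(404,202),handle=(167,285),table=(350,300),mug=(428,170),pep=(466,224),salt=(475,196),bowl=(335,145),jar=(294,149),egg=(380,146)).items():
    print(nm,depthpts('top',d,[p]).round(0))
E
```

```text
b0 [[447.  10.  72.]]
b1 [[ 465. -106.   63.]]
y0 [[ 461. -211.   69.]]
y1 [[ 471. -343.   70.]]
key [[604. 148.  73.]]
tray [[437. 151.   2.]]
bankb [[610. -70.   9.]]
banky [[ 606. -266.   12.]]
handle [[358. 344. 237.]]
table [[ 322. -110.   -1.]]
mug [[ 704. -339.    6.]]
pep [[ 530. -415.  118.]]
salt [[ 603. -434.  142.]]
bowl [[777. -62.   6.]]
jar [[744.  56.  75.]]
egg [[ 776. -197.    5.]]
```

View pics/c0.png

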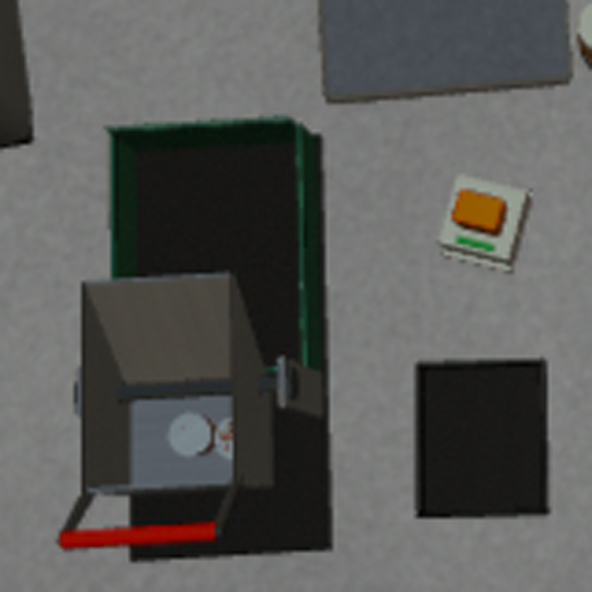

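View pics/c1.png

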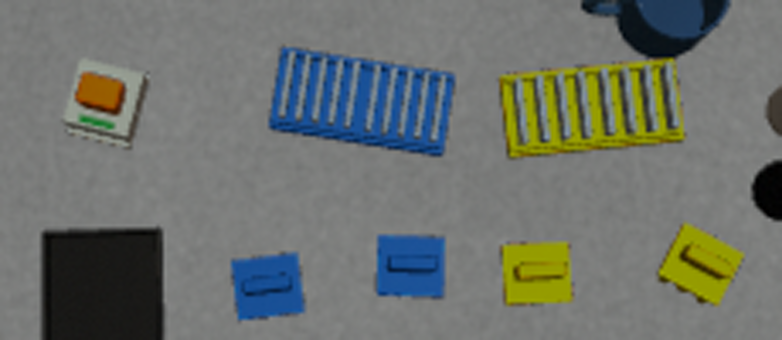

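Run:
```python
from h import *
im=cv2.imread('pics/top0.png')
hsv=cv2.cvtColor(im,cv2.COLOR_BGR2HSV)
def rects(mask,z,mn=15):
    c,_=cv2.findContours(mask,cv2.RETR_EXTERNAL,cv2.CHAIN_APPROX_NONE)
    for k in c:
        if len(k)<mn: continue
        P=plane('top',k[:,0,:],z)[:,:2].astype(np.float32)
        (c0,s,a)=cv2.minAreaRect(P);print(np.round(c0),np.round(s),round(a,1),k.mean((0,1)).round())
print('orange');rects(cv2.inRange(hsv,(8,150,100),(18,255,255)),74)
print('red');rects(cv2.inRange(hsv,(0,170,80),(5,255,255))|cv2.inRange(hsv,(176,170,80),(180,255,255)),235)
print('blue');rects(cv2.inRange(hsv,(100,150,80),(120,255,255)),36)
print('yel');rects(cv2.inRange(hsv,(25,150,80),(35,255,255)),36)
s=arm.read_state();print(yaw(s),s['joints'].round(2))
print(delta([604-20,148,250])/18)
```

```text
orange
[606. 152.] [35. 23.] 76.6 [259. 196.]
red
[359. 346.] [11. 99.] 4.1 [167. 284.]
blue
[449.  11.] [48. 54.] 7.9 [308. 254.]
[ 469. -109.] [48. 54.] 0.4 [350. 248.]
[607. -66.] [148.  70.] 81.6 [336. 199.]
[ 692. -328.] [51. 55.] 0.7 [426. 171.]
yel
[ 464. -213.] [49. 55.] 4.0 [388. 250.]
[ 472. -350.] [55. 50.] 62.4 [436. 247.]
[ 604. -260.] [ 71. 148.] 6.6 [403. 201.]
-162.94410449539672 [-1.01  0.39  0.01 -0.   -1.19 -0.26]
[-0.03342454  0.03304517 -0.00222871]
```

Request:
drive_tool --pt "0 0 -0.04 0 0.0854" --pt "-0.033 0.033 0 0 0.0854" --pt "-0.033 0.033 0 0 0.0854" --pt "-0.033 0.033 0 0 0.0854" --pt "-0.033 0.033 0 0 0.0854" --pt "-0.033 0.033 0 0 0.0854" --pt "-0.033 0.033 0 0 0.0854" --pt "-0.033 0.033 0 0 0.0854" --pt "-0.033 0.033 0 0 0.0854" --pt "-0.033 0.033 0 0 0.0854" --pt "-0.033 0.033 0 0 0.0854" --pt "-0.033 0.033 0 0 0.0854" --pt "-0.033 0.033 0 0 0.0854" --pt "-0.033 0.033 0 0 0.0854" --pt "-0.033 0.033 0 0 0.0854" --pt "-0.033 0.033 0 0 0.0854" --pt "-0.033 0.033 0 0 0.0854" --pt "-0.033 0.033 0 0 0.0854" --pt "-0.033 0.033 0 0 0.0854" --pt "0 0 0 0 0.0854"

```text
clock: 2.15
position: [578.6, 149.0, 247.8]
ee_rot: [-0.15, 0.989, -0.0, -0.001]
contact_force: [-0.4, 0.0, -0.4]
gripper_width: 85.7
```

Request:
drive_tool --pt "0 0 0 7.6 0.0854" --pt "0 0 0 7.6 0.0854" --pt "0 0 0 7.6 0.0854" --pt "0 0 0 7.6 0.0854" --pt "0 0 0 0 0.0854" --pt "0 0 0 0 0.0854"

```text
clock: 2.75
position: [576.7, 144.4, 249.7]
ee_rot: [0.115, 0.993, -0.0, -0.0]
contact_force: [-0.2, -0.4, -0.0]
gripper_width: 85.6
```

Run:
```python
from h import *
s,im,d=shot('wrist','w1');print(s['position'],yaw(s),s['joints'].round(2))
```

```text
[576.74078306 144.37798141 249.65336861] 166.80317383553313 [ 0.52  0.31 -0.   -0.   -1.26 -2.32]
```

View pics/w1.png

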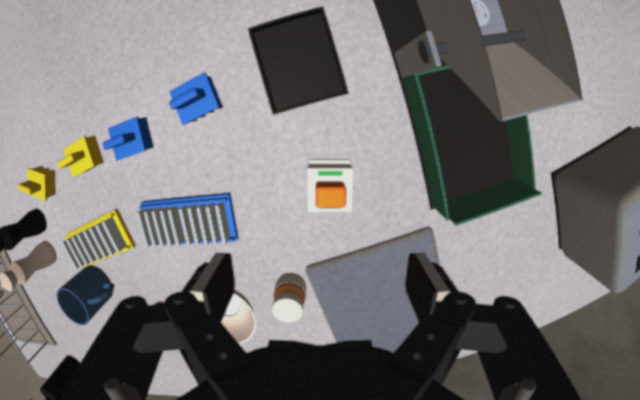

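```bash
cat >> h.py <<'E'
RNG=dict(orange=[((6,140,90),(18,255,255))],blue=[((100,150,60),(122,255,255))],yel=[((22,140,70),(36,255,255))],red=[((0,170,60),(4,255,255)),((176,170,60),(180,255,255))],green=[((50,120,20),(90,255,255))])
def mask(im,c):
    hsv=cv2.cvtColor(im,cv2.COLOR_BGR2HSV);m=0
    for a,b in RNG[c]: m=m|cv2.inRange(hsv,a,b)
    return m
def rects(n,im,c,z,st=None,mn=25):
    out=[]
    k_,_=cv2.findContours(mask(im,c),cv2.RETR_EXTERNAL,cv2.CHAIN_APPROX_NONE)
    for k in k_:
        if len(k)<mn: continue
        P=plane(n,k[:,0,:],z,st)[:,:2].astype(np.float32)
        c0,s,a=cv2.minAreaRect(P);out.append((np.round(c0,1),np.round(s,1),round(a,1),k.mean((0,1)).round()))
    return out
E
python3 - <<'E'
from h import *
s,im,d=load('w1')
for z in (74,): print(*rects('wrist',im,'orange',z,s),sep='\n')
# top face: brightest orange
hsv=cv2.cvtColor(im,cv2.COLOR_BGR2HSV)
print(hsv[185:212:2,330].tolist())
print(depthpts('wrist',d,[(330,198),(330,190),(345,172),(330,205)],s).round(1))
E
```

```text
(array([719. ,  71.5]), array([37.5, 19.3]), 67.7, array([290., 291.]))
(array([602.4, 152.4]), array([33.3, 27.5]), 76.7, array([330., 195.]))
[[10, 194, 80], [11, 218, 172], [14, 209, 221], [16, 204, 224], [16, 201, 226], [17, 202, 225], [16, 200, 226], [16, 201, 225], [17, 202, 225], [17, 202, 225], [16, 199, 225], [11, 113, 199], [30, 12, 215], [25, 7, 213]]
[[605.9 151.   75.3]
 [596.8 153.   74.6]
 [587.8 175.2  41.1]
 [614.2 149.1  75. ]]
```

Run:
```python
from h import *
print(delta([605.5,152,48]))
```

```text
[-0.02628779  0.01397397  0.2016849 ]
```

Request:
drive_tool --pt "-0.026 0.014 0.03 0 0.0854" --pt "0 0 0.04 0 0.0854" --pt "0 0 0.04 0 0.0854" --pt "0 0 0.04 0 0.0854" --pt "0 0 0.03 0 0.0854" --pt "0 0 0.022 0 0.0854" --pt "0 0 0 0 0.0854" --pt "0 0 0 0 0.03" --pt "0 0 0 0 0.03" --pt "0 0 0 0 0.03" --pt "0 0 0 0 0.03" --pt "0 0 0 0 0.03" --pt "0 0 0 0 0.03" --pt "0 0 0 0 0.03"

```text
clock: 4.2
position: [606.3, 152.4, 49.9]
ee_rot: [0.116, 0.993, 0.0, 0.001]
contact_force: [-1.8, -1.5, 5.1]
gripper_width: 32.3
```

Run:
```python
from h import *
s=arm.read_state();print(s['position'],yaw(s),s['gripper_width'],s['contact_force'])
```

```text
[606.33306337 152.44623877  49.91128009] 166.6967866856291 32.300386111342256 [-1.7704178  -1.53139065  5.05962086]
```

Request:
drive_tool --pt "0 0 0 0 0.015" --pt "0 0 0 0 0.015" --pt "0 0 -0.005 0 0.015" --pt "0 0 -0.005 0 0.015" --pt "0 0 -0.01 0 0.015" --pt "0 0 -0.01 0 0.015" --pt "0 0 -0.01 0 0.015" --pt "0 0 -0.02 0 0.015" --pt "0 0 -0.02 0 0.015" --pt "0 0 -0.02 0 0.015" --pt "0 0 0 0 0.015"

```text
clock: 5.3
position: [607.8, 153.2, 152.7]
ee_rot: [0.116, 0.993, 0.002, 0.004]
contact_force: [0.1, 0.2, -0.8]
gripper_width: 32.2
```

Run:
```python
from h import *
s,im,d=shot('wrist','w2');print(s['position'],yaw(s),s['gripper_width'])
im,d=arm.get_image('top');m=im[200:300,220:300]
k=np.argwhere((im[220:290,235:290].max(2)<60));k=k[:,::-1]+[235,220]
r=cv2.minAreaRect(plane('top',k,22)[:,:2].astype(np.float32));print(r)
```

```text
[607.77997094 153.15403654 152.68689578] 166.7032228944691 32.21691841755143
((436.45501708984375, 150.4648895263672), (119.41658020019531, 100.57894134521484), 1.629909634590149)
```

View pics/w2.png

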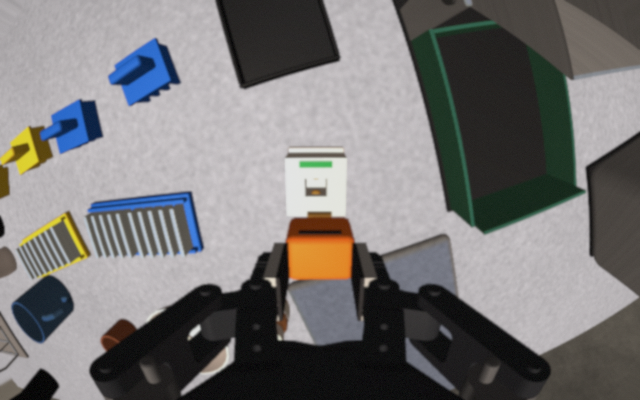

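Run:
```python
from h import *
print(delta([437,150,47]))
```

```text
[ 0.16347604 -0.04149663  0.10154412]
```

Request:
drive_tool --pt "0.04 -0.01 0 0 0.015" --pt "0.04 -0.01 0 0 0.015" --pt "0.04 -0.01 0 0 0.015" --pt "0.04 -0.01 0 0 0.015" --pt "0.003 -0.001 0.03 0 0.015" --pt "0 0 0.03 0 0.015" --pt "0 0 0.025 0 0.015" --pt "0 0 0.015 0 0.015" --pt "0 0 0.004 0 0.015" --pt "0 0 0 0 0.015"

```text
clock: 6.4
position: [436.9, 149.6, 43.1]
ee_rot: [0.116, 0.993, -0.001, -0.001]
contact_force: [0.3, -0.3, 0.2]
gripper_width: 32.0
```

Run:
```python
from h import *
s,im,d=shot('wrist','w3');print(s['position'],yaw(s),s['gripper_width'],s['contact_force'])
```

```text
[436.90112132 149.56551837  43.08103377] 166.6640714235879 31.978885237369866 [ 0.30611549 -0.32204241  0.17329394]
```

View pics/w3.png

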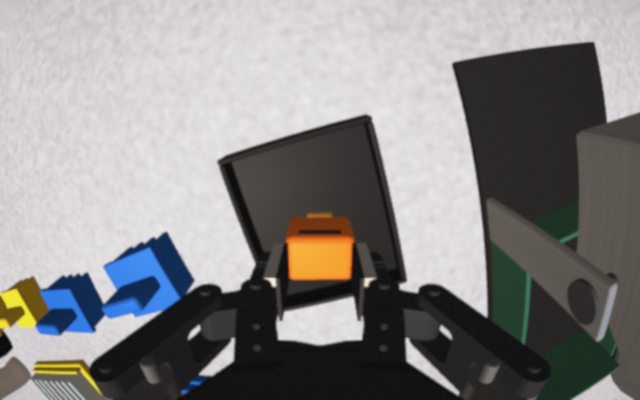

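Request:
drive_tool --pt "0 0 0 0 0.06" --pt "0 0 0 0 0.06" --pt "0 0 0 0 0.06" --pt "0 0 -0.03 0 0.06" --pt "0 0 -0.05 0 0.06" --pt "0 0 -0.05 0 0.06" --pt "0 0 -0.05 -8 0.06" --pt "0 0 -0.05 -8 0.06" --pt "0 0 -0.05 -8 0.06" --pt "0 0 0 -8 0.06" --pt "0 0 0 -8 0.06" --pt "0 0 0 -8 0.06" --pt "0 0 0 -8 0.06" --pt "0 0 0 -8 0.06" --pt "0 0 0 -8 0.06" --pt "0 0 0 -8 0.06" --pt "0 0 0 -8 0.06" --pt "0 0 0 -8 0.06" --pt "0 0 0 -8 0.06" --pt "0 0 0 -3.4 0.06"

```text
clock: 8.45
position: [437.2, 149.9, 324.1]
ee_rot: [0.733, -0.68, -0.0, -0.0]
contact_force: [-0.2, -0.0, -0.1]
gripper_width: 59.5
```

Run:
```python
from h import *
s=arm.read_state();print(s['position'],yaw(s),s['joints'].round(2),s['gripper_width'])
print(delta([360,325,330]))
im,d=arm.get_image('scene');cv2.imwrite('pics/s1.png',cv2.resize(im[130:330,330:560],None,fx=3,fy=3))
```

```text
[437.17611247 149.85882511 324.12492429] -85.7236436324937 [ 0.68  0.03 -0.16 -0.   -1.37 -0.61] 59.51405812178025
[-0.18041137  0.06389907 -0.00580918]
```

View pics/s1.png

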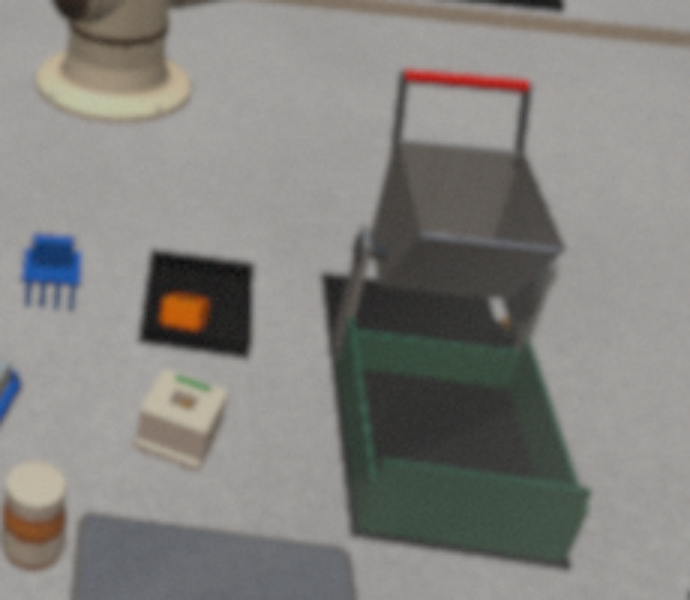

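Request:
drive_tool --pt "-0.036 0.013 0 0 0.06" --pt "-0.036 0.013 0 0 0.06" --pt "-0.036 0.013 0 0 0.06" --pt "-0.036 0.013 0 0 0.06" --pt "-0.036 0.012 -0.01 0 0.06" --pt "0 0 0 0 0.06" --pt "0 0 0 0 0.06"

```text
clock: 9.2
position: [360.4, 325.4, 333.9]
ee_rot: [0.732, -0.681, -0.0, 0.0]
contact_force: [0.8, 0.1, -0.4]
gripper_width: 60.1
```

Run:
```python
from h import *
s,im,d=shot('wrist','w4');print(s['position'],yaw(s),s['joints'].round(2))
print(*rects('wrist',im,'red',235,s),sep='\n')
m=mask(im,'red');k=np.argwhere(m>0)[:,::-1];P=depthpts('wrist',d,k,s);print(np.percentile(P,[5,50,95],axis=0).round(1))
```

```text
[360.35632684 325.44773976 333.88499141] -85.89066910314196 [ 1.07  0.08 -0.09 -0.   -1.4  -1.  ]
(array([358.9, 344.1]), array([ 12.1, 103.1]), 3.8, array([320., 207.]))
[[353.  296.2 237. ]
 [359.2 336.6 240.6]
 [366.1 386.9 242.1]]
```

View pics/w4.png

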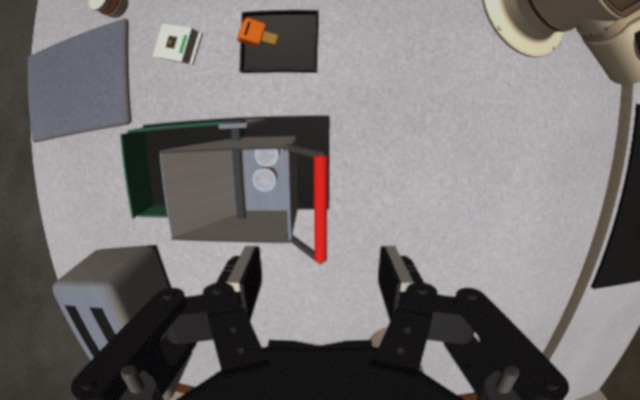

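Run:
```python
from h import *
s,im,d=load('w4')
P=depthpts('wrist',d,[(320,207),(303,153),(292,152),(294,235),(291,190),(286,190),(296,240),(306,247),(240,180),(165,190)],s);a=np.radians(3.8);
q=P-[463.8,351,120];print(np.c_[q[:,0]*np.cos(a)+q[:,1]*np.sin(a),-q[:,0]*np.sin(a)+q[:,1]*np.cos(a),q[:,2]].round(0))
print(delta([359,344,219]))
```

```text
[[-105.   -7.  122.]
 [ -90.  -51.   98.]
 [ -78.  -49.   79.]
 [ -61.  127. -120.]
 [ -73.   -2.   50.]
 [ -70.   -8.   71.]
 [ -80.   45.   80.]
 [ -91.   45.   95.]
 [  -4.   -3.    5.]
 [  69.   -8.   71.]]
[-0.01939312  0.00019635  0.11471274]
```

Run:
```python
import numpy as np
ph=np.radians(np.linspace(132.4,32.2,26));x=156*np.cos(ph);z=156*np.sin(ph)
print([[0,round(-a/1000,4),round(-b/1000,4)] for a,b in zip(np.diff(x),np.diff(z))])
```

```text
[[0, np.float64(-0.0083), np.float64(-0.0071)], [0, np.float64(-0.0088), np.float64(-0.0065)], [0, np.float64(-0.0092), np.float64(-0.0058)], [0, np.float64(-0.0096), np.float64(-0.0052)], [0, np.float64(-0.0099), np.float64(-0.0045)], [0, np.float64(-0.0102), np.float64(-0.0038)], [0, np.float64(-0.0105), np.float64(-0.0031)], [0, np.float64(-0.0107), np.float64(-0.0023)], [0, np.float64(-0.0108), np.float64(-0.0016)], [0, np.float64(-0.0109), np.float64(-0.0008)], [0, np.float64(-0.0109), np.float64(-0.0001)], [0, np.float64(-0.0109), np.float64(0.0007)], [0, np.float64(-0.0108), np.float64(0.0015)], [0, np.float64(-0.0107), np.float64(0.0022)], [0, np.float64(-0.0105), np.float64(0.003)], [0, np.float64(-0.0103), np.float64(0.0037)], [0, np.float64(-0.01), np.float64(0.0044)], [0, np.float64(-0.0097), np.float64(0.0051)], [0, np.float64(-0.0093), np.float64(0.0057)], [0, np.float64(-0.0089), np.float64(0.0064)], [0, np.float64(-0.0084), np.float64(0.007)], [0, np.float64(-0.0079), np.float64(0.0075)], [0, np.float64(-0.0073), np.float64(0.0081)], [0, np.float64(-0.0067), np.float64(0.0086)], [0, np.float64(-0.0061), np.float64(0.009)]]
```

Request:
drive_tool --pt "-0.019 0 0.015 0 0.03" --pt "0 0 0 0 0.03" --pt "0 0 0 0 0.03" --pt "0 0 0 0 0.03" --pt "0 0 0.03 0 0.03" --pt "0 0 0.03 0 0.03" --pt "0 0 0.025 0 0.03" --pt "0 0 0.014 0 0.024" --pt "0 0 0 0 0.022" --pt "0 0 0 0 0.022" --pt "0 0 0 0 0.022"

```text
clock: 10.35
position: [360.1, 344.5, 221.4]
ee_rot: [0.732, -0.682, -0.0, -0.001]
contact_force: [0.4, 0.3, 0.1]
gripper_width: 21.9
```

Run:
```python
from h import *
s,im,d=shot('wrist','w5');print(s['position'],yaw(s),s['gripper_width'],s['contact_force'])
```

```text
[360.14976614 344.49718303 221.38119228] -85.94407688364588 21.87109358357947 [0.38861652 0.28344993 0.08715337]
```

View pics/w5.png

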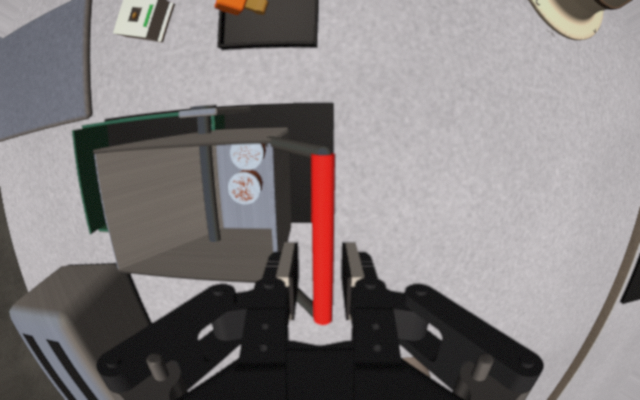

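Request:
drive_tool --pt "0 -0.0083 -0.007 0 0.022" --pt "0 -0.0088 -0.0065 0 0.022" --pt "0 -0.0092 -0.0058 0 0.022" --pt "0 -0.0096 -0.0052 0 0.022" --pt "0 -0.0099 -0.0045 0 0.022" --pt "0 -0.0102 -0.0038 0 0.022" --pt "0 -0.0105 -0.003 0 0.022" --pt "0 -0.0107 -0.0023 0 0.022" --pt "0 -0.0108 -0.0016 0 0.022" --pt "0 -0.011 -0.0008 0 0.022" --pt "0 -0.011 0 0 0.022" --pt "0 -0.011 0.0007 0 0.022"

```text
clock: 11.6
position: [481.1, 352.6, 259.5]
ee_rot: [0.732, -0.682, 0.0, 0.0]
contact_force: [-0.2, -0.3, 0.0]
gripper_width: 22.1
```

Run:
```python
from h import *
s,im,d=shot('wrist','w6');print(s['position'],yaw(s),s['gripper_width'],s['contact_force'])
```

```text
[481.12053921 352.60335467 259.49093886] -85.9357806590332 22.124721967713263 [-0.24529514 -0.30146502  0.02198473]
```

View pics/w6.png

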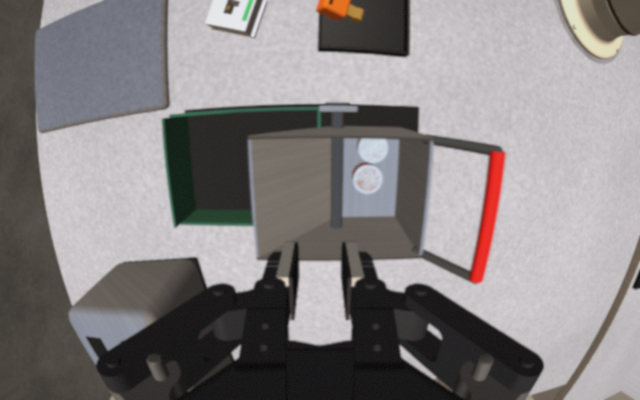

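Request:
drive_tool --pt "0 0 -0.03 0 0.03" --pt "0 0.03 -0.01 0 0.03" --pt "0 0.03 0 0 0.03" --pt "0 0.03 0 0 0.03" --pt "0 0.031 0 0 0.03" --pt "0 0.001 0 0 0.03" --pt "0 0 0 0 0.03"

```text
clock: 12.35
position: [358.2, 344.1, 300.2]
ee_rot: [0.732, -0.681, -0.0, -0.001]
contact_force: [0.0, 0.6, 0.8]
gripper_width: 30.0
```

Run:
```python
from h import *
s,im,d=shot('wrist','w7');print(s['position'],yaw(s),s['gripper_width'],s['contact_force'])
print(*rects('wrist',im,'red',235,s),sep='\n')
print(delta([359,344,205]))
```

```text
[358.22148666 344.06953802 300.15836411] -85.8626516922686 29.950062433725556 [0.00280593 0.5971668  0.79641425]
(array([358.7, 344.5]), array([ 12.4, 102.8]), 3.7, array([319., 198.]))
[ 0.00018762 -0.00021797  0.09482231]
```

Request:
drive_tool --pt "0 0 0.03 0 0.03" --pt "0 0 0.03 0 0.03" --pt "0 0 0.025 0 0.03" --pt "0 0 0.01 0 0.024" --pt "0 0 0 0 0.02" --pt "0 0 0 0 0.02" --pt "0 -0.004 -0.003 0 0.02" --pt "0 -0.005 -0.004 0 0.02" --pt "0 -0.004 -0.003 0 0.02" --pt "0 -0.005 -0.003 0 0.02"

```text
clock: 13.4
position: [373.9, 345.4, 218.1]
ee_rot: [0.732, -0.682, -0.002, 0.002]
contact_force: [-15.0, 2.6, 7.4]
gripper_width: 20.2
```

Run:
```python
from h import *
s,im,d=shot('wrist','w8');print(s['position'],yaw(s),s['gripper_width'],s['contact_force'])
```

```text
[373.94634817 345.36582826 218.08953551] -85.97433149981433 20.199613213400333 [-14.97404283   2.64719963   7.37258699]
```

View pics/w8.png

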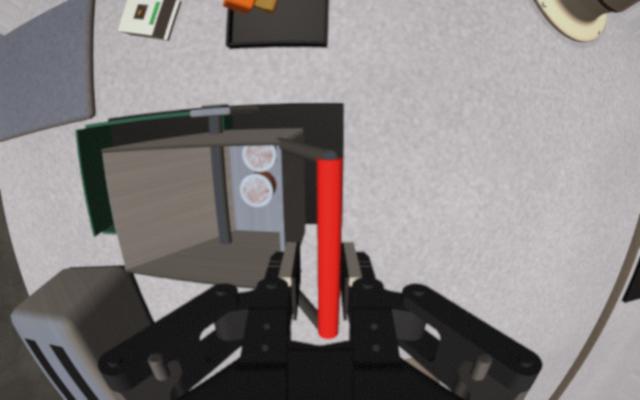

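Request:
drive_tool --pt "0 -0.004 -0.002 0 0.02" --pt "0 -0.004 -0.002 0 0.02" --pt "0 -0.003 -0.002 0 0.02"

```text
clock: 13.75
position: [386.1, 346.3, 226.1]
ee_rot: [0.732, -0.681, -0.001, 0.0]
contact_force: [-10.4, -0.9, 7.5]
gripper_width: 19.7
```

Run:
```python
from h import *
s,im,d=shot('wrist','w9');print(s['position'],yaw(s),s['gripper_width'],s['contact_force'])
m=mask(im,'red')[:230];k=np.argwhere(m>0)[:,::-1];P=depthpts('wrist',d,k,s);print(np.percentile(P,[5,50,95],axis=0).round(1))
```

```text
[386.07913046 346.27848944 226.06651922] -85.89218337596263 19.724654025842366 [-10.36264539  -0.88926093   7.49116513]
[[379.  295.6 254.6]
 [384.5 309.6 258. ]
 [390.  325.6 259.4]]
```

View pics/w9.png

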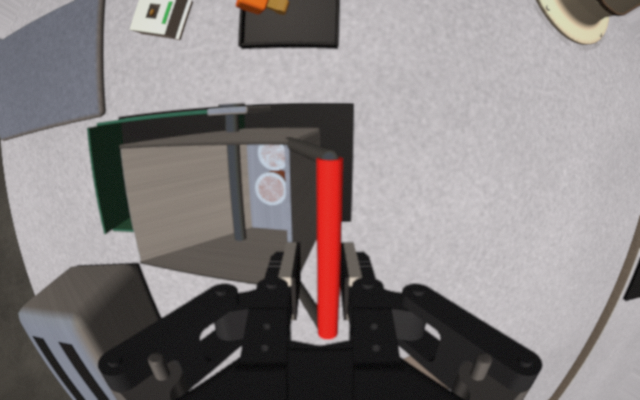

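Request:
drive_tool --pt "0 -0.0095 -0.0052 0 0.02" --pt "0 -0.0098 -0.0046 0 0.02" --pt "0 -0.01 -0.004 0 0.02" --pt "0 -0.0104 -0.0033 0 0.02" --pt "0 -0.0106 -0.0026 0 0.02" --pt "0 -0.0107 -0.0018 0 0.02" --pt "0 -0.0109 -0.001 0 0.02" --pt "0 -0.0109 -0.0003 0 0.02"

```text
clock: 14.6
position: [471.1, 351.8, 246.2]
ee_rot: [0.732, -0.682, 0.0, 0.0]
contact_force: [-1.2, 0.4, -0.2]
gripper_width: 20.2
```

Run:
```python
from h import *
s,im,d=shot('wrist','w10');print(s['position'],yaw(s),s['gripper_width'],s['contact_force'])
m=mask(im,'red')[:230];k=np.argwhere(m>0)[:,::-1];P=depthpts('wrist',d,k,s);print(np.percentile(P,[5,50,95],axis=0).round(1))
```

```text
[471.12110231 351.78121074 246.23020162] -85.95564749924476 20.188010136158354 [-1.21047643  0.41520167 -0.23329468]
[[464.8 301.8 278.8]
 [469.7 315.2 281.3]
 [474.6 329.8 282.7]]
```

View pics/w10.png

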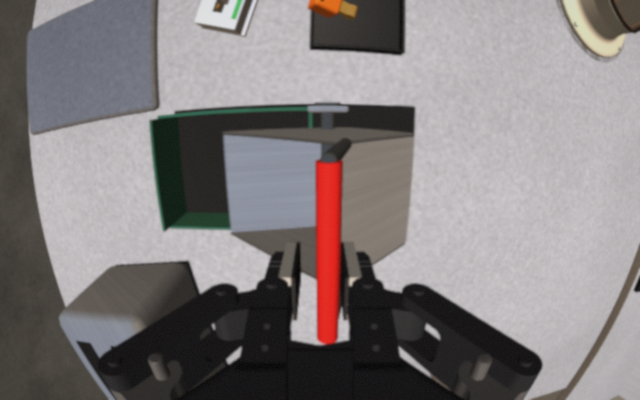

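Request:
drive_tool --pt "0 -0.0109 0.0007 0 0.02" --pt "0 -0.0108 0.0015 0 0.02" --pt "0 -0.0107 0.0022 0 0.02" --pt "0 -0.0105 0.003 0 0.02" --pt "0 -0.0103 0.0037 0 0.02" --pt "0 -0.01 0.0044 0 0.02" --pt "0 -0.0097 0.0051 0 0.02" --pt "0 -0.0093 0.0057 0 0.02" --pt "0 -0.0089 0.0064 0 0.02" --pt "0 -0.0084 0.007 0 0.02" --pt "0 -0.0079 0.0075 0 0.02" --pt "0 -0.0073 0.0081 0 0.02" --pt "0 -0.0067 0.0086 0 0.02" --pt "0 -0.0061 0.009 0 0.02" --pt "0 -0.004 0.003 0 0.02" --pt "0 0 0 0 0.02" --pt "0 0 0 0 0.02" --pt "0 0 0 0 0.02"

```text
clock: 16.45
position: [598.9, 360.4, 169.2]
ee_rot: [0.732, -0.682, -0.001, 0.003]
contact_force: [-5.3, -1.3, 0.1]
gripper_width: 20.2
```

Run:
```python
from h import *
s,im,d=shot('wrist','w11');print(s['position'],yaw(s),s['gripper_width'],s['contact_force'])
m=mask(im,'red')[:230];k=np.argwhere(m>0)[:,::-1];P=depthpts('wrist',d,k,s);print(np.percentile(P,[5,50,95],axis=0).round(1))
im,d=arm.get_image('scene');cv2.imwrite('pics/s2.png',cv2.resize(im[130:330,330:560],None,fx=3,fy=3))
```

```text
[598.91272151 360.38513281 169.15287479] -85.9336282560389 20.150449440355114 [-5.32271073 -1.27340767  0.1050137 ]
[[592.2 311.1 205.1]
 [597.8 323.8 208.3]
 [603.  337.3 209.7]]
```

View pics/w11.png

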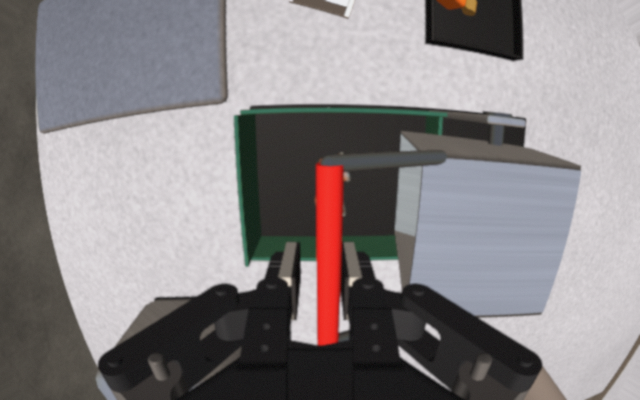

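View pics/s2.png

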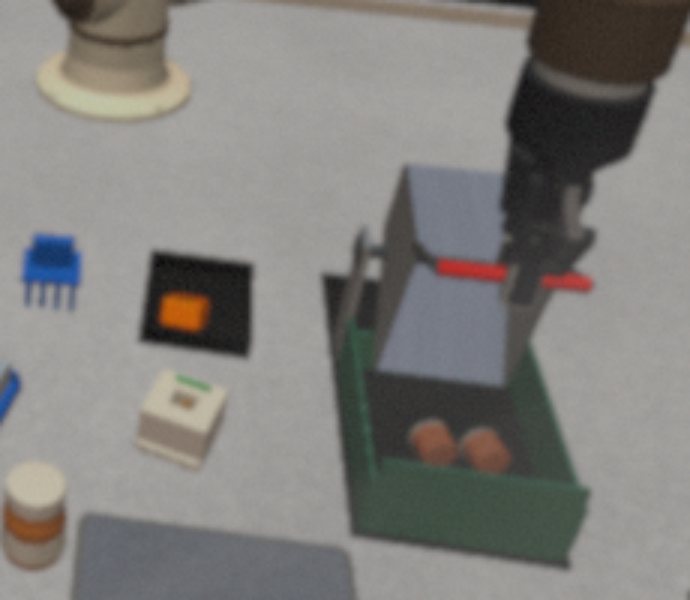

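Request:
drive_tool --pt "0 0.005 -0.006 0 0.02" --pt "0 0.0061 -0.009 0 0.02" --pt "0 0.0067 -0.0086 0 0.02" --pt "0 0.0073 -0.0081 0 0.02" --pt "0 0.0079 -0.0075 0 0.02" --pt "0 0.0084 -0.007 0 0.02" --pt "0 0.0089 -0.0064 0 0.02" --pt "0 0.0093 -0.0057 0 0.02" --pt "0 0.0097 -0.0051 0 0.02" --pt "0 0.01 -0.0044 0 0.02" --pt "0 0.0103 -0.0037 0 0.02" --pt "0 0.0105 -0.003 0 0.02" --pt "0 0.0107 -0.0022 0 0.02" --pt "0 0.0108 -0.0015 0 0.02" --pt "0 0.0109 -0.0007 0 0.02"

```text
clock: 18.05
position: [468.1, 351.7, 249.5]
ee_rot: [0.732, -0.682, -0.0, -0.0]
contact_force: [0.2, 0.1, 0.4]
gripper_width: 19.8
```

Run:
```python
from h import *
s,im,d=shot('wrist','w12');print(s['position'],yaw(s),s['gripper_width'],s['contact_force'])
m=mask(im,'red')[:230];k=np.argwhere(m>0)[:,::-1];P=depthpts('wrist',d,k,s);print(np.percentile(P,[5,50,95],axis=0).round(1))
```

```text
[468.09532004 351.66322452 249.48808471] -85.9350081373896 19.807070295960987 [0.18100848 0.12095808 0.43549077]
[[588.9 313.3 201.2]
 [592.8 341.2 207.7]
 [598.8 372.9 209.7]]
```

View pics/w12.png

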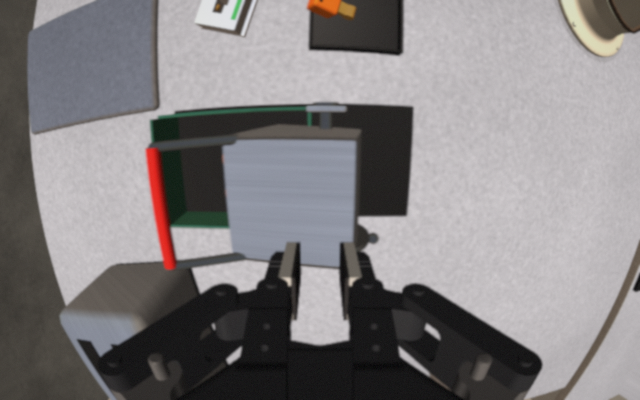

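Request:
drive_tool --pt "0 0 -0.04 0 0.03" --pt "0 -0.032 0 0 0.03" --pt "0 -0.032 0 0 0.03" --pt "0 -0.032 0 0 0.03" --pt "0 -0.03 0 0 0.03" --pt "0 0 0 0 0.03" --pt "0 0 0 0 0.03"

```text
clock: 18.8
position: [594.8, 360.5, 288.1]
ee_rot: [0.731, -0.682, -0.0, 0.001]
contact_force: [-0.8, 0.1, 0.5]
gripper_width: 29.7
```

Run:
```python
from h import *
s,im,d=shot('wrist','w13');print(s['position'],yaw(s),s['gripper_width'],s['contact_force'])
print(*rects('wrist',im,'red',203,s),sep='\n')
```

```text
[594.82920358 360.45956972 288.10351171] -85.98826365342869 29.663436097341343 [-0.81965527  0.08278632  0.48023595]
(array([594.6, 361.6]), array([ 12.7, 102.1]), 3.6, array([319., 193.]))
```

View pics/w13.png

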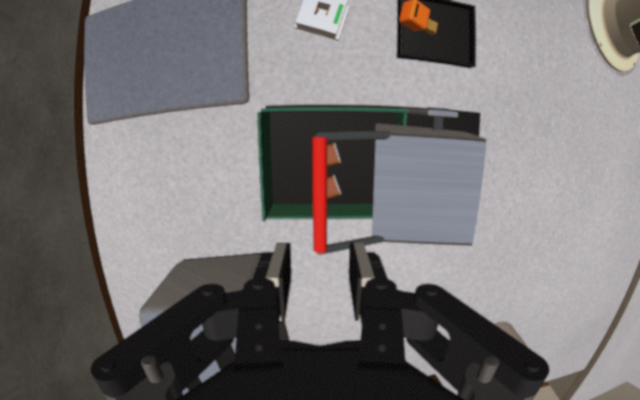

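Request:
drive_tool --pt "0 0 0.035 0 0.03" --pt "0 0 0.035 0 0.03" --pt "0 0 0.035 0 0.03" --pt "0 0 0.02 0 0.022" --pt "0 0 0 0 0.019" --pt "0 0 0 0 0.019" --pt "0 0.004 0 0 0.019" --pt "0 0.005 -0.002 0 0.019" --pt "0 0.005 -0.005 0 0.019" --pt "0 0.005 -0.006 0 0.019" --pt "0 0.005 -0.006 0 0.019"

```text
clock: 19.95
position: [575.3, 360.2, 189.3]
ee_rot: [0.732, -0.681, 0.003, -0.007]
contact_force: [7.8, -1.2, 4.4]
gripper_width: 19.0
```

```bash
cat > bar.py <<'E'
from h import *
import sys
s,im,d=shot('wrist',sys.argv[1]);print(s['position'],s['gripper_width'],s['contact_force'])
m=mask(im,'red')[:230];k=np.argwhere(m>0)[:,::-1];P=depthpts('wrist',d,k,s);p=np.percentile(P,50,axis=0);print(p.round(1),'phi',np.degrees(np.arctan2(p[2]-126,p[0]-463)))
E
python3 bar.py w14
```

```text
[575.27189278 360.23148794 189.34877089] 18.961810540722333 [ 7.75434049 -1.22815556  4.44047187]
[581.1 322.7 229.8] phi 41.323640453932555
```

Request:
drive_tool --pt "0 0.0073 -0.0078 0 0.019" --pt "0 0.0079 -0.0072 0 0.019" --pt "0 0.0084 -0.0066 0 0.019" --pt "0 0.0089 -0.006 0 0.019" --pt "0 0.0093 -0.0054 0 0.019" --pt "0 0.0097 -0.0048 0 0.019" --pt "0 0.01 -0.0042 0 0.019" --pt "0 0.0103 -0.0035 0 0.019" --pt "0 0.0105 -0.0028 0 0.019" --pt "0 0.0107 -0.002 0 0.019" --pt "0 0.0108 -0.0012 0 0.019"

```text
clock: 21.1
position: [465.9, 351.3, 234.5]
ee_rot: [0.732, -0.682, -0.0, 0.001]
contact_force: [0.4, 0.5, 0.0]
gripper_width: 18.9
```

```bash
python3 bar.py w15
```

```text
[465.88774376 351.30166384 234.51762423] 18.923183034780763 [0.43164266 0.4511893  0.03279412]
[471.9 312.8 281.2] phi 86.72070083246955
```

Request:
drive_tool --pt "0 0.0095 0 0 0.019" --pt "0 0.0095 0.0002 0 0.019" --pt "0 0.0094 0.0008 0 0.019" --pt "0 0.0093 0.0014 0 0.019" --pt "0 0.0092 0.002 0 0.019" --pt "0 0.0091 0.0025 0 0.019" --pt "0 0.009 0.003 0 0.019" --pt "0 0.0088 0.0036 0 0.019" --pt "0 0.0085 0.004 0 0.019" --pt "0 0.0083 0.0046 0 0.019" --pt "0 0.008 0.005 0 0.019" --pt "0 0.006 0.004 0 0.019" --pt "0 0.003 0.003 0 0.019" --pt "0 0 0 0 0.019"

```text
clock: 22.55
position: [359.1, 343.7, 200.1]
ee_rot: [0.732, -0.681, -0.0, 0.001]
contact_force: [-1.0, -0.4, 0.0]
gripper_width: 19.3
```

```bash
python3 bar.py w16
```

```text
[359.05572242 343.72910265 200.09999139] 19.274126996494427 [-0.95304077 -0.43373738  0.00399927]
[361.8 306.8 240.6] phi 131.45149473905204
```

View pics/w16.png

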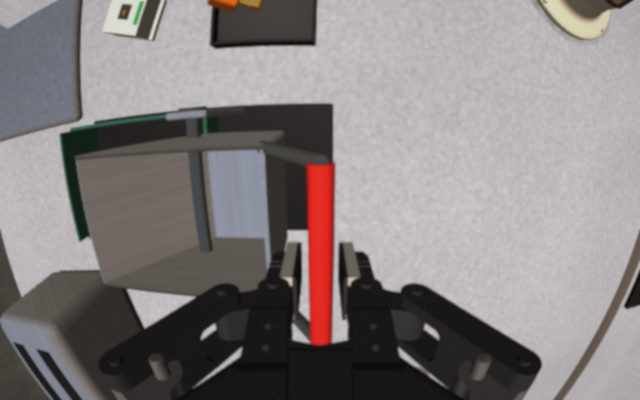

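Request:
drive_tool --pt "0 0.004 0 0 0.019" --pt "0 0.002 0.001 0 0.019" --pt "0 0 0 0 0.019" --pt "0 -0.006 0 0 0.025" --pt "0 0 0 0 0.03" --pt "0 0 -0.03 0 0.03" --pt "0 0 -0.04 0 0.03" --pt "0 0 -0.04 0 0.06" --pt "0 0 0 0 0.06" --pt "0 0 0 0 0.0854"

```text
clock: 23.6
position: [359.7, 344.3, 310.2]
ee_rot: [0.732, -0.682, -0.001, -0.001]
contact_force: [0.5, -0.5, -0.6]
gripper_width: 72.6
```

Run:
```python
from h import *
s,im,d=shot('wrist','w17');print(s['position'],s['contact_force'])
print(*rects('wrist',im,'red',235,s),sep='\n')
im,d=arm.get_image('top');cv2.imwrite('pics/t1.png',im)
for c in('blue','yel'): print(*rects('top',im,c,36,mn=15),sep='\n')
cv2.imwrite('pics/c2.png',cv2.resize(im[170:270,230:460],None,fx=3.4,fy=3.4,interpolation=cv2.INTER_CUBIC))
```

```text
[359.66747461 344.28484467 310.24967342] [ 0.50634895 -0.53858146 -0.64468725]
(array([358.9, 343.8]), array([ 12.2, 101.8]), 4.4, array([321., 194.]))
(array([449.4,  10.6]), array([48.3, 54.3]), 7.9, array([308., 254.]))
(array([ 468.8, -108.7]), array([48.2, 53.9]), 0.4, array([350., 248.]))
(array([606.5, -65.9]), array([147.6,  70.4]), 81.6, array([336., 199.]))
(array([ 693.9, -332.3]), array([53.5, 63.1]), 0.7, array([427., 172.]))
(array([ 463.8, -213.3]), array([49.2, 55.7]), 4.1, array([387., 250.]))
(array([ 472.3, -349.3]), array([56.2, 50.5]), 62.7, array([435., 248.]))
(array([ 604.1, -260.5]), array([ 71.2, 149.1]), 6.4, array([407., 201.]))
```

View pics/w17.png

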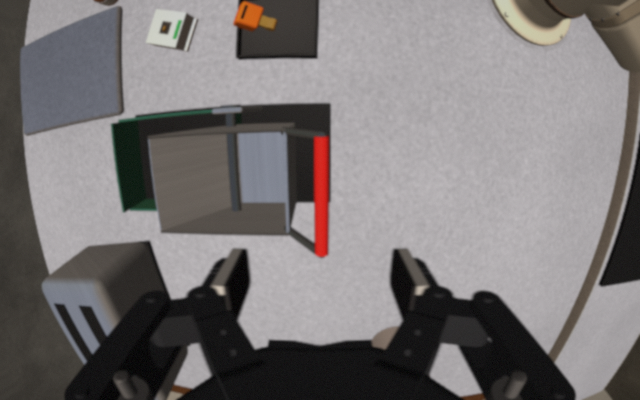

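View pics/c2.png

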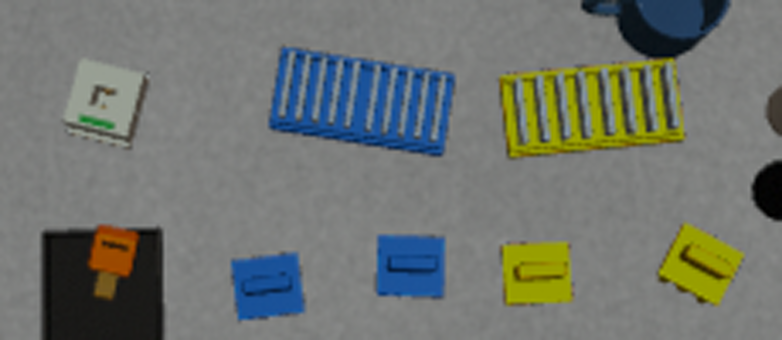

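```bash
python3 - <<'E'
from h import *
s,im,d=shot('top','t2')
m=mask(im,'orange')[:, :290];
k=np.argwhere(m>0)[:,::-1];k=k[k[:,0]<290];P=depthpts('top',d,k);print(np.percentile(P,[2,25,50,75,98],axis=0).round(1))
print(rects('top',im,'orange',32,mn=10))
s,im2,d2=load('w17')
print(rects('wrist',im2,'orange',32,s,mn=10))
k=np.argwhere(mask(im2,'orange')>0)[:,::-1];k=k[(k[:,1]<40)&(k[:,0]>200)];P=depthpts('wrist',d2,k,s);print(np.percentile(P,[2,25,50,75,98],axis=0).round(1))
# blade brass vs tray in scene
E
python3 - <<'E'
import sys;sys.path.insert(0,'.')
from h import *
im,d=arm.get_image('scene');cv2.imwrite('pics/s3.png',cv2.resize(im[200:260,360:430],None,fx=8,fy=8,interpolation=cv2.INTER_CUBIC))
E
```

```text
[[160.2 124.6  27.9]
 [186.8 149.9  36.3]
 [461.1 404.9  49.2]
 [492.1 749.3 150.8]
 [590.7 768.4 155.1]]
[(array([171.2, 824.2]), array([36., 68.]), 62.4, array([ 13., 351.])), (array([211.7, 802.9]), array([ 5.4, 27.3]), 0.8, array([ 21., 336.])), (array([477.5, 140.6]), array([35.3, 39. ]), 79.5, array([263., 243.])), (array([580.3, 398.8]), array([19.5, 24.3]), 21.6, array([175., 207.])), (array([584. , 352.3]), array([19.5, 23.4]), 21.1, array([191., 206.])), (array([ 765.2, -189.2]), array([46.4, 23.9]), 49.5, array([378., 147.]))]
[(array([465.4, 142.3]), array([40. , 63.4]), 70.2, array([256.,  18.]))]
[[440.2 112.2   4.6]
 [462.6 132.9  33.9]
 [471.7 143.1  39.1]
 [480.1 151.3  43.5]
 [492.1 158.9  48.1]]
```

View pics/s3.png

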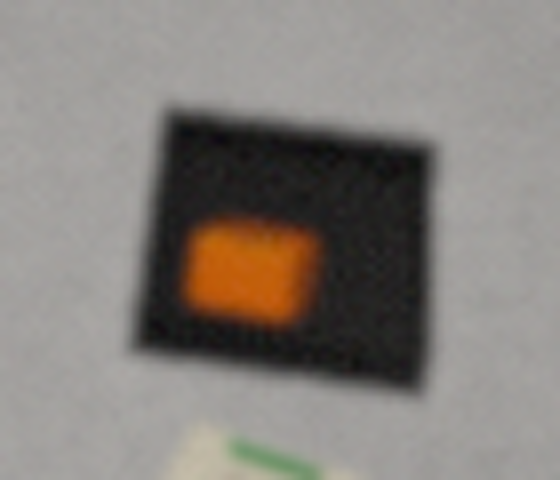

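Run:
```python
from h import *
print(delta([462,141,200]))
```

```text
[ 0.20895719 -0.08818897  0.10862831]
```

Request:
drive_tool --pt "0.035 -0.015 0 0 0.065" --pt "0.035 -0.015 0 0 0.065" --pt "0.035 -0.015 0 0 0.065" --pt "0.035 -0.015 0.02 0 0.065" --pt "0.035 -0.015 0.03 0 0.065" --pt "0.034 -0.013 0.03 0 0.065" --pt "0 0 0.03 8.5 0.065" --pt "0 0 0 8.5 0.065" --pt "0 0 0 8.5 0.065" --pt "0 0 0 8.5 0.065" --pt "0 0 0 8.5 0.065" --pt "0 0 0 8.5 0.065" --pt "0 0 0 8.5 0.065" --pt "0 0 0 8.5 0.065" --pt "0 0 0 8.5 0.065" --pt "0 0 0 8.5 0.065" --pt "0 0 0 8.5 0.065" --pt "0 0 0 8.5 0.065" --pt "0 0 0 3 0.065" --pt "0 0 0 0 0.065"

```text
clock: 25.8
position: [462.0, 141.5, 198.9]
ee_rot: [0.095, 0.995, -0.001, -0.001]
contact_force: [0.5, -1.5, 0.4]
gripper_width: 64.9
```

Run:
```python
from h import *
s,im,d=shot('wrist','w18');print(s['position'],yaw(s),s['joints'].round(2))
cv2.imwrite('pics/w18c.png',cv2.resize(im[60:260,200:440],None,fx=3.2,fy=3))
k=np.argwhere(mask(im,'orange')>0)[:,::-1];P=depthpts('wrist',d,k,s);sel=(abs(P[:,0]-470)<50)&(abs(P[:,1]-141)<40);P=P[sel];print(np.percentile(P,[2,25,50,75,98],axis=0).round(1))
```

```text
[461.9859749  141.47821336 198.8599884 ] 169.07065280006418 [ 0.63  0.15 -0.34 -0.   -1.08 -2.4 ]
[[439.8 120.8   4.6]
 [462.2 132.2  33.3]
 [471.1 141.9  38.9]
 [480.1 149.9  43.7]
 [492.9 158.6  48.1]]
```

View pics/w18c.png

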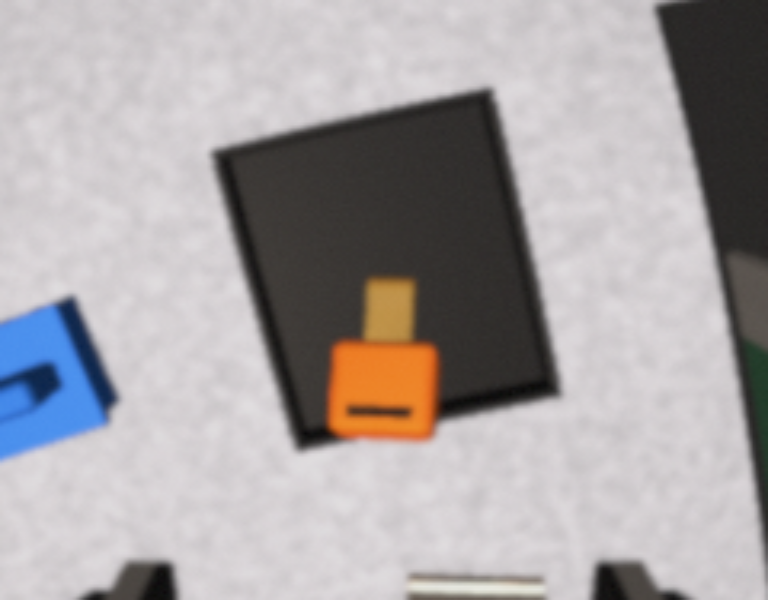

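Run:
```python
from h import *
print(delta([471,141,26]))
```

```text
[-0.00910288  0.00143806  0.17296873]
```

Request:
drive_tool --pt "-0.009 0.001 0.03 0 0.065" --pt "0 0 0.04 0 0.065" --pt "0 0 0.04 0 0.065" --pt "0 0 0.035 0 0.065" --pt "0 0 0.02 0 0.065" --pt "0 0 0.007 0 0.065" --pt "0 0 0 0 0.02" --pt "0 0 0 0 0.02" --pt "0 0 0 0 0.02" --pt "0 0 0 0 0.02" --pt "0 0 0 0 0.02" --pt "0 0 -0.02 0 0.02" --pt "0 0 -0.02 0 0.02" --pt "0.015 0 0 0 0.02" --pt "0.014 0.004 0 0 0.02" --pt "0 0 0.02 0 0.02" --pt "0 0 0.015 0 0.02" --pt "0 0 0.005 0 0.02" --pt "0 0 0 0 0.02"

```text
clock: 27.75
position: [443.0, 150.3, 27.2]
ee_rot: [0.095, 0.995, -0.001, -0.001]
contact_force: [0.4, 0.7, 0.4]
gripper_width: 20.0
```

Run:
```python
from h import *
s,im,d=shot('wrist','w19');print(s['position'],s['gripper_width'],s['contact_force'])
```

```text
[443.03840563 150.27100291  27.15717352] 19.958213501358475 [0.42268231 0.70725532 0.4459041 ]
```

View pics/w19.png

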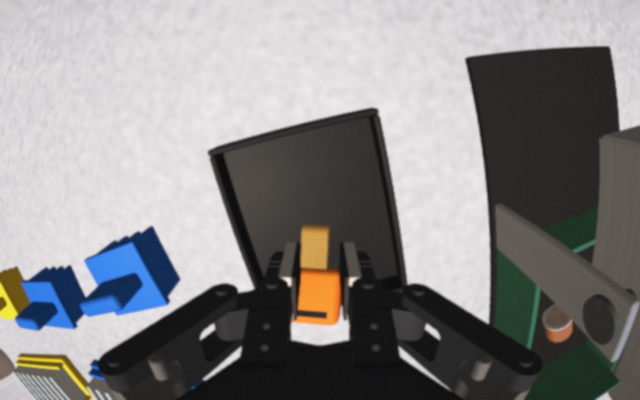

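Request:
drive_tool --pt "0 0 -0.04 0 0.06" --pt "0 0 -0.05 0 0.06" --pt "0 0 -0.05 0 0.06" --pt "0 0 -0.03 0 0.06" --pt "0 0 0 0 0.06"

```text
clock: 28.3
position: [446.7, 152.2, 203.9]
ee_rot: [0.095, 0.995, 0.004, 0.005]
contact_force: [0.3, -0.3, -0.0]
gripper_width: 60.1
```

```bash
cat > keyc.py <<'E'
from h import *
import sys
f=sys.argv[1]
s,im,d=shot('wrist',f);print(s['position'],yaw(s),s['gripper_width'])
cv2.imwrite(f'pics/{f}c.png',cv2.resize(im[60:260,200:440],None,fx=3.2,fy=3))
k=np.argwhere(mask(im,'orange')>0)[:,::-1];P=depthpts('wrist',d,k,s);sel=(abs(P[:,0]-460)<60)&(abs(P[:,1]-141)<50)&(P[:,2]>8);P=P[sel];print(np.percentile(P,[2,25,50,75,98],axis=0).round(1))
E
python3 keyc.py w20
```

```text
[446.6657741  152.15976134 203.94794046] 169.10015930265507 60.14236140820498
[[439.3 121.9  15.3]
 [461.5 133.3  33.9]
 [470.3 142.7  39.4]
 [478.9 150.4  43.8]
 [488.6 158.1  48.3]]
```

View pics/w20c.png

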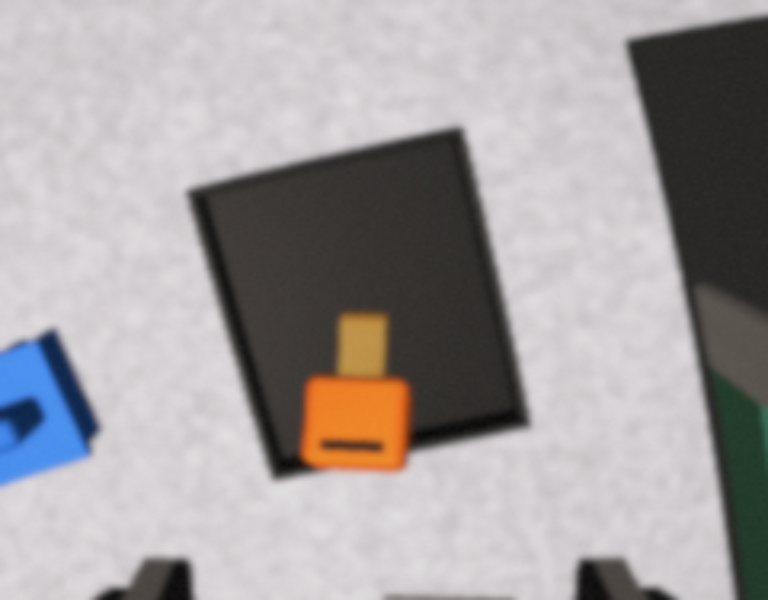

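Run:
```python
from h import *
print(delta([470,141.5,25]))
```

```text
[-0.02562908 -0.00588424  0.17606843]
```

Request:
drive_tool --pt "-0.025 -0.005 0.03 0 0.06" --pt "0 0 0.04 0 0.06" --pt "0 0 0.04 0 0.06" --pt "0 0 0.035 0 0.06" --pt "0 0 0.02 0 0.06" --pt "0 0 0.011 0 0.06" --pt "0 0 0 0 0.06" --pt "0 0 0 0 0.02" --pt "0 0 0 0 0.02" --pt "0 0 0 0 0.02" --pt "0 0 0 0 0.02" --pt "0 0 0 0 0.02" --pt "0 0 0 0 0.02" --pt "0 0 0 0 0.02" --pt "0 0 0 0 0.02" --pt "0 0 0 0 0.02"

```text
clock: 29.95
position: [467.9, 141.2, 22.1]
ee_rot: [0.095, 0.995, 0.0, 0.001]
contact_force: [0.3, 0.4, 2.8]
gripper_width: 20.0
```

Run:
```python
from h import *
s,im,d=shot('wrist','w21');print(s['position'],s['gripper_width'],s['contact_force'])
```

```text
[467.88714661 141.16865855  22.11762506] 20.01903340117792 [0.28052848 0.41173039 2.78333115]
```

View pics/w21.png

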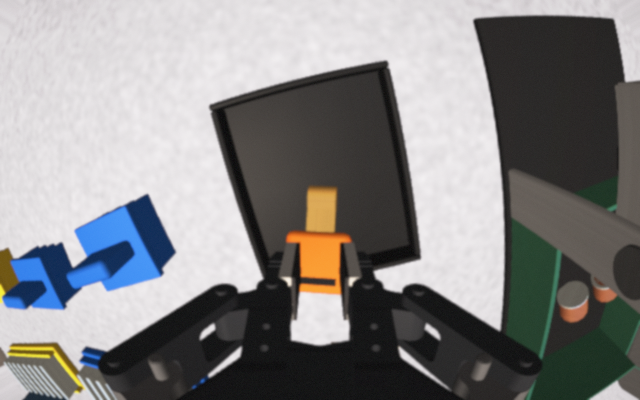

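Run:
```python
from h import *
s,im,d=load('w21')
print(depthpts('wrist',d,[(320,240),(320,255),(320,270),(320,288),(320,210),(320,190),(296,250),(344,250),(296,290),(352,245)],s).round(1))
cv2.imwrite('pics/w21c.png',cv2.resize(im[170:340,240:400],None,fx=4,fy=3.5,interpolation=cv2.INTER_CUBIC))
```

```text
[[461.6 143.8  35.4]
 [468.  142.6  40.4]
 [475.8 141.   42.5]
 [484.1 139.4  47.3]
 [450.7 146.   18.4]
 [439.9 148.   15.1]
 [455.4 133.4  55.8]
 [459.5 155.7  56.1]
 [462.7 133.4  78.8]
 [460.2 159.9  51. ]]
```

View pics/w21c.png

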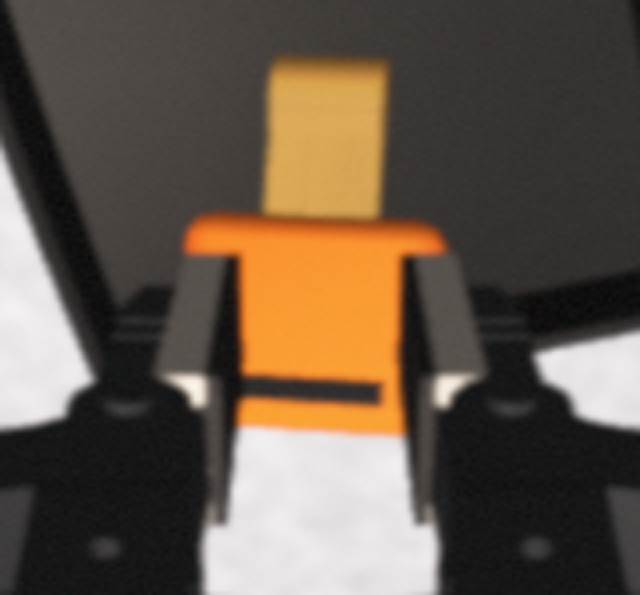

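Run:
```python
from h import *
s,im,d=load('w21')
for c in (292,296,344,350):
  P=depthpts('wrist',d,[(c,r) for r in range(228,300,6)],s);print(c,P[:,[0,2]].round(0).tolist())
s,im,d=load('w2')
for c in (282,284,358,):
  P=depthpts('wrist',d,[(c,r) for r in range(228,300,6)],s);print(c,P[:,[0,2]].round(0).tolist())
```

```text
292 [[464.0, 5.0], [457.0, 32.0], [459.0, 34.0], [454.0, 53.0], [454.0, 60.0], [455.0, 64.0], [455.0, 70.0], [454.0, 76.0], [454.0, 81.0], [457.0, 82.0], [460.0, 81.0], [462.0, 82.0]]
296 [[464.0, 5.0], [457.0, 31.0], [460.0, 34.0], [454.0, 53.0], [455.0, 59.0], [455.0, 65.0], [455.0, 71.0], [458.0, 70.0], [460.0, 72.0], [462.0, 73.0], [461.0, 79.0], [464.0, 80.0]]
344 [[471.0, 4.0], [462.0, 33.0], [463.0, 38.0], [459.0, 53.0], [459.0, 59.0], [459.0, 64.0], [459.0, 71.0], [459.0, 75.0], [461.0, 77.0], [463.0, 78.0], [465.0, 79.0], [468.0, 80.0]]
350 [[471.0, 4.0], [475.0, 4.0], [465.0, 34.0], [460.0, 53.0], [459.0, 60.0], [459.0, 65.0], [459.0, 71.0], [460.0, 75.0], [459.0, 81.0], [462.0, 80.0], [463.0, 83.0], [464.0, 86.0]]
282 [[654.0, -1.0], [660.0, 1.0], [667.0, 1.0], [593.0, 183.0], [593.0, 190.0], [592.0, 196.0], [593.0, 201.0], [595.0, 202.0], [598.0, 203.0], [600.0, 203.0], [603.0, 204.0], [603.0, 209.0]]
284 [[654.0, 0.0], [661.0, 1.0], [668.0, 0.0], [592.0, 184.0], [593.0, 189.0], [595.0, 192.0], [597.0, 193.0], [600.0, 194.0], [601.0, 197.0], [602.0, 200.0], [605.0, 201.0], [608.0, 201.0]]
358 [[673.0, 0.0], [681.0, -1.0], [688.0, -0.0], [600.0, 185.0], [601.0, 190.0], [601.0, 196.0], [601.0, 200.0], [601.0, 205.0], [603.0, 207.0], [606.0, 206.0], [608.0, 208.0], [611.0, 208.0]]
```

Run:
```python
from h import *
s,im,d=load('w2')
P=depthpts('wrist',d,[(320,r) for r in range(200,290,5)],s);print(s['position'],P.round(0).tolist())
s,im,d=load('w3')
P=depthpts('wrist',d,[(320,r) for r in range(205,290,5)],s);print(s['position'],P.round(0).tolist())
```

```text
[607.77997094 153.15403654 152.68689578] [[619.0, 153.0, 40.0], [624.0, 152.0, 40.0], [628.0, 150.0, 41.0], [602.0, 156.0, 127.0], [596.0, 157.0, 152.0], [596.0, 157.0, 159.0], [596.0, 157.0, 166.0], [595.0, 157.0, 174.0], [597.0, 157.0, 176.0], [599.0, 157.0, 178.0], [602.0, 156.0, 177.0], [605.0, 155.0, 177.0], [608.0, 154.0, 177.0], [610.0, 154.0, 178.0], [613.0, 153.0, 177.0], [616.0, 153.0, 178.0], [719.0, 129.0, 16.0], [724.0, 128.0, 19.0]]
[436.90112132 149.56551837  43.08103377] [[428.0, 153.0, 5.0], [432.0, 152.0, 3.0], [431.0, 152.0, 17.0], [425.0, 154.0, 42.0], [425.0, 154.0, 50.0], [425.0, 154.0, 57.0], [425.0, 154.0, 63.0], [427.0, 153.0, 66.0], [428.0, 153.0, 68.0], [430.0, 153.0, 69.0], [434.0, 152.0, 68.0], [437.0, 151.0, 67.0], [440.0, 150.0, 68.0], [443.0, 150.0, 67.0], [446.0, 149.0, 67.0], [487.0, 139.0, 5.0], [492.0, 138.0, 4.0]]
```

Request:
drive_tool --pt "0 0 -0.01 0 0.055" --pt "0 0 0 0 0.055" --pt "0 0 0 0 0.055" --pt "0 0 0 0 0.055" --pt "0 0 0.01 0 0.055" --pt "0 0 0.012 0 0.055" --pt "0 0 0 0 0.055" --pt "0 0 0 0 0.02" --pt "0 0 0 0 0.02" --pt "0 0 0 0 0.02" --pt "0 0 0 0 0.02" --pt "0 0 0 0 0.02" --pt "0 0 0 0 0.02" --pt "0 0 0 0 0.02"

```text
clock: 31.4
position: [467.4, 140.8, 10.0]
ee_rot: [0.095, 0.995, 0.0, 0.0]
contact_force: [-1.9, -0.6, 2.1]
gripper_width: 33.7
```

Gripped (33.7). Lift, shift toward the tray's centre, lower, release.

Request:
drive_tool --pt "0 0 -0.015 0 0.02" --pt "0 0 -0.015 0 0.02" --pt "0.015 0 0 0 0.02" --pt "0.012 0.008 0 0 0.02" --pt "0 0 0.015 0 0.02" --pt "0 0 0.012 0 0.02" --pt "0 0 0 0 0.02" --pt "0 0 0 0 0.05" --pt "0 0 0 0 0.05" --pt "0 0 0 0 0.05" --pt "0 0 -0.04 0 0.05" --pt "0 0 -0.05 0 0.06" --pt "0 0 -0.05 0 0.06" --pt "0 0 -0.05 0 0.06" --pt "0 0 0 0 0.06"

```text
clock: 32.9
position: [446.6, 156.0, 211.0]
ee_rot: [0.095, 0.995, 0.005, 0.007]
contact_force: [0.3, 0.6, -1.2]
gripper_width: 60.1
```

```bash
python3 keyc.py w22
```

```text
[446.58675745 156.02253359 211.0191329 ] 169.12943038519595 60.05980098924448
[[418.6 135.4  17. ]
 [443.4 146.4  24.7]
 [453.4 154.8  29.6]
 [464.7 161.9  30.6]
 [476.5 169.8  31.8]]
```

View pics/w22c.png

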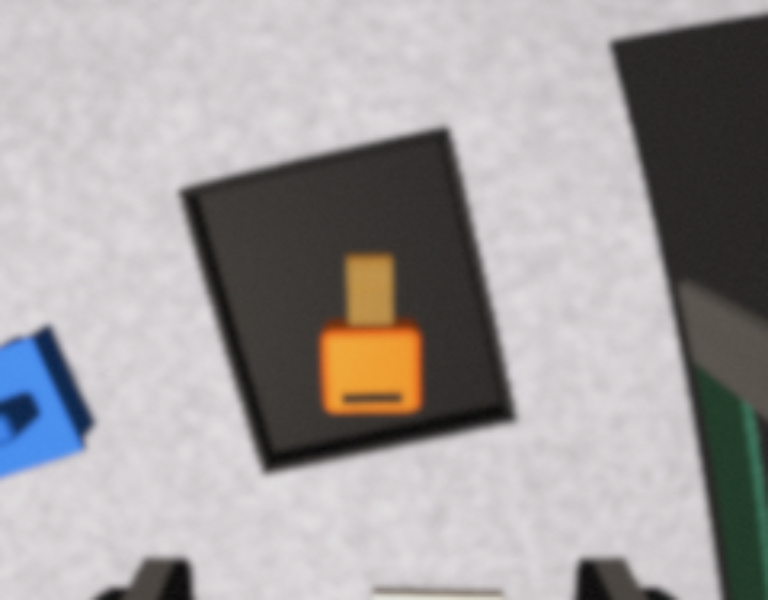

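Run:
```python
from h import *
print(delta([449,11,185]), delta([606,-66,185]))
```

```text
[-0.03179914 -0.14071019  0.02120565] [-0.2005479  -0.18654883  0.02202753]
```

Request:
drive_tool --pt "-0.04 -0.037 0 0 0.06" --pt "-0.04 -0.037 0 0 0.06" --pt "-0.04 -0.037 0 0 0.06" --pt "-0.04 -0.038 0.01 0 0.06" --pt "-0.04 -0.038 0.012 -2.5 0.06" --pt "0 0 0 0 0.06" --pt "0 0 0 0 0.06" --pt "0 0 0 0 0.06"

```text
clock: 33.75
position: [587.4, -46.5, 182.7]
ee_rot: [0.073, 0.997, -0.0, -0.001]
contact_force: [-0.2, -0.6, -0.5]
gripper_width: 60.0
```

Run:
```python
from h import *
s,im,d=shot('wrist','b1');print(s['position'],yaw(s))
```

```text
[587.40538849 -46.46408041 182.66876339] 171.57967771300437
```

View pics/b1.png

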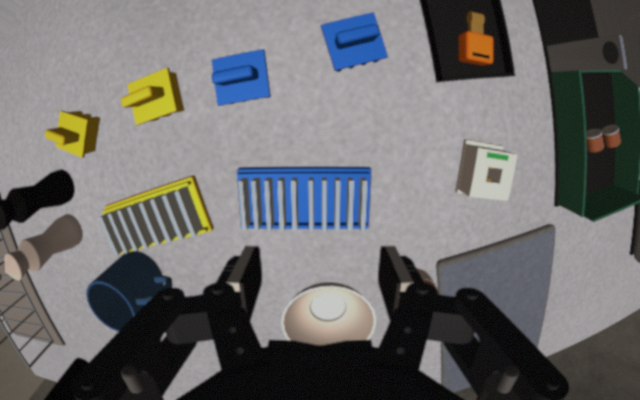

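```bash
cat > bank.py <<'E'
from h import *
import sys
f,cx,cy,ang,z=sys.argv[1],*map(float,sys.argv[2:6])
s,im,d=load(f)
a=np.radians(ang);ex=np.array([np.cos(a),np.sin(a)]);ey=np.array([-np.sin(a),np.cos(a)])
Y=np.arange(-90,90,.25);X=np.arange(-45,45,.25)
g=np.array([cx,cy])+X[:,None,None]*ex+Y[None,:,None]*ey
P=np.dstack([g,np.full(g.shape[:2],z)]).reshape(-1,3)
px=proj('wrist',P,s).reshape(len(X),len(Y),2).astype(np.float32)
w=cv2.remap(im,px[:,:,0],px[:,:,1],cv2.INTER_CUBIC)
cv2.imwrite(f'pics/{f}r.png',cv2.resize(w[::-1,::-1],(720,360)))
sat=w.astype(float).max(2)-w.min(2); 
rows=(abs(X)<20)
p=sat[rows].mean(0); np.save('pics/prof.npy',p)
mid=(p[abs(Y)<70].min()+p[abs(Y)<70].max())/2
b=p<mid;e=np.flatnonzero(np.diff(b.astype(int)))
print('edges',[(float(round(Y[i],1))) for i in e])
E
python3 bank.py b1 606.5 -65.9 -8.4 39
```

```text
edges [-57.5, -54.5, -44.5, -40.5, -31.5, -26.8, -18.5, -12.8, -5.8, 5.2, 11.2, 19.2, 24.8, 32.2, 38.8, 45.2, 52.8, 58.2, 66.8, 69.5]
```

View pics/b1r.png

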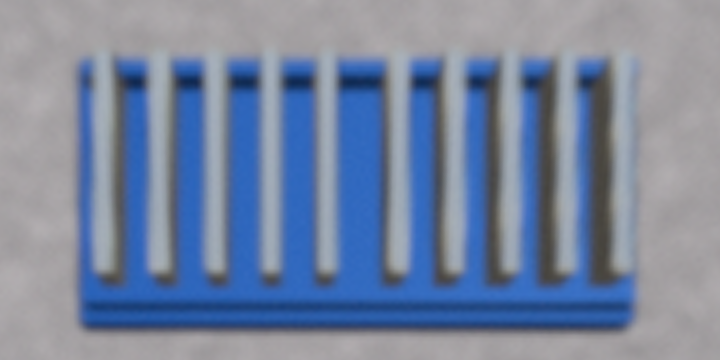

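```bash
cat >> bank.py <<'E'
ch=2 if (len(sys.argv)<7 or sys.argv[6]=='b') else 0
v=w[:,:,ch].astype(float)
def segs(rows):
    p=cv2.GaussianBlur(v[rows].mean(0)[None],(9,1),0)[0]
    k=abs(Y)<72;t=(p[k].min()+np.percentile(p[k],97))/2
    b=(p>t)&k;e=np.flatnonzero(np.diff(b.astype(int)))
    return [round(float(Y[i]+Y[j])/2,1) for i,j in zip(e[::2],e[1::2])],[round(float(Y[j]-Y[i]),1) for i,j in zip(e[::2],e[1::2])]
print('mid',segs(abs(X-4)<18));print('hiX',segs(abs(X-14)<6));print('loX',segs(abs(X+8)<6))
E
python3 bank.py b1 606.5 -65.9 -8.4 39 b
python3 - <<'E'
import sys;sys.path.insert(0,'.')
from h import *
print(delta([604,-260,183]))
E
```

```text
edges [-57.5, -54.5, -44.5, -40.5, -31.5, -26.8, -18.5, -12.8, -5.8, 5.2, 11.2, 19.2, 24.8, 32.2, 38.8, 45.2, 52.8, 58.2, 66.8, 69.5]
mid ([-67.4, -51.8, -37.9, -23.8, -9.9, 8.1, 22.0, 35.9, 49.8, 63.6, 70.8], [9.2, 6.0, 6.2, 6.0, 5.8, 5.2, 5.5, 5.8, 6.0, 6.2, 2.0])
hiX ([-67.4, -51.8, -37.8, -23.8, -9.9, 8.1, 22.0, 35.8, 49.6, 63.5, 70.8], [9.2, 6.5, 6.5, 6.0, 5.8, 5.2, 5.5, 6.0, 6.2, 6.5, 2.0])
loX ([-67.4, -51.8, -37.8, -23.9, -10.0, 8.1, 21.9, 35.9, 49.8, 63.8, 70.8], [9.2, 6.5, 6.5, 6.2, 6.0, 5.2, 5.2, 5.8, 6.0, 6.5, 2.0])
[-0.04742734 -0.20928219  0.00022082]
```

Request:
drive_tool --pt "-0.008 -0.042 0 0 0.06" --pt "-0.008 -0.042 0 0 0.06" --pt "-0.008 -0.042 0 0 0.06" --pt "-0.008 -0.042 0 0 0.06" --pt "-0.005 -0.041 0 0 0.06" --pt "0 0 0 -7.4 0.06" --pt "0 0 0 -7.4 0.06" --pt "0 0 0 0 0.06" --pt "0 0 0 0 0.06"

```text
clock: 34.7
position: [594.3, -257.8, 183.9]
ee_rot: [-0.055, 0.998, -0.0, 0.0]
contact_force: [0.5, 0.7, 0.2]
gripper_width: 60.3
```

```bash
python3 - <<'E'
from h import *
s,im,d=shot('wrist','b2');print(s['position'],yaw(s))
E
python3 bank.py b2 604 -260.5 6.4 39 y
```

```text
[ 594.26337461 -257.83327797  183.92016169] -173.68851243925496
edges [-61.5, -55.2, -45.0, -37.0, -28.2, -19.0, -11.5, 0.8, 7.8, 18.0, 25.8, 35.0, 43.8, 51.8, 61.8, 64.2]
mid ([-69.2, -51.6, -33.8, -15.6, 4.2, 22.1, 40.1, 58.0, 68.2], [5.5, 6.8, 6.5, 6.8, 7.0, 6.8, 6.8, 7.0, 7.0])
hiX ([-69.1, -51.6, -33.5, -15.6, 4.4, 22.2, 40.2, 58.1, 68.2], [5.8, 6.8, 6.5, 6.2, 6.8, 7.0, 7.0, 6.8, 7.0])
loX ([-69.2, -51.6, -33.8, -15.8, 4.1, 22.2, 40.0, 58.0, 68.2], [5.5, 6.8, 6.5, 7.0, 6.8, 6.5, 6.5, 7.0, 7.0])
```

View pics/b2r.png

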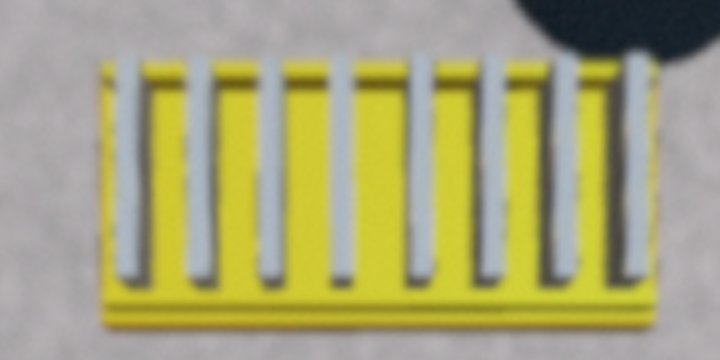

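View pics/b2.png

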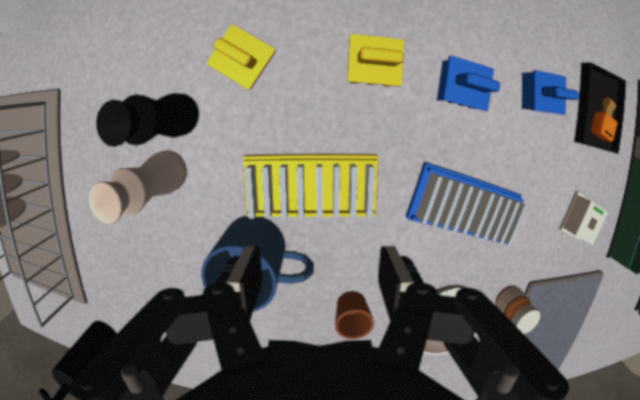

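Run:
```python
from h import *
print(delta([462,-213,185]))
s,im,d=load('b2')
print(*rects('wrist',im,'yel',36,s),sep='\n')
print(*rects('wrist',im,'blue',36,s),sep='\n')
```

```text
[ 0.12653653  0.05920235 -0.00124472]
(array([ 601. , -265.4]), array([ 66.8, 138.6]), 6.9, array([316., 185.]))
(array([ 464.2, -214.5]), array([49.7, 54.6]), 3.3, array([375.,  60.]))
(array([ 472.3, -352.4]), array([59.5, 48.3]), 62.0, array([240.,  56.]))
(array([604.1, -80.9]), array([145.4,  64.3]), 81.6, array([454., 187.]))
(array([448.8,  13.9]), array([ 47.5, 101.4]), 8.3, array([548.,  93.]))
(array([ 468.8, -107.8]), array([71.5, 49. ]), 88.4, array([468.,  84.]))
```

Request:
drive_tool --pt "0.042 0.02 0 2.5 0.07" --pt "0.042 0.02 0 0 0.07" --pt "0.042 0.019 0 0 0.07" --pt "0 0 0 0 0.07" --pt "0 0 0 0 0.07" --pt "0 0 0 0 0.07"

```text
clock: 35.35
position: [465.1, -210.5, 184.0]
ee_rot: [-0.034, 0.999, -0.0, 0.001]
contact_force: [-0.4, -0.1, -0.5]
gripper_width: 69.8
```

```bash
cat > comb.py <<'E'
from h import *
import sys
f,c=sys.argv[1:3]
s,im,d=shot('wrist',f);print(s['position'],yaw(s),s['gripper_width'])
K,_=cv2.findContours(mask(im,c),cv2.RETR_EXTERNAL,cv2.CHAIN_APPROX_NONE)
tc=proj('wrist',[s['position']-[0,0,s['position'][2]-40]],s)[0]
k=min((k for k in K if len(k)>60),key=lambda k:np.linalg.norm(k.mean((0,1))-tc))
m=np.zeros(im.shape[:2],np.uint8);cv2.drawContours(m,[k],-1,1,-1)
px=np.argwhere(m>0)[:,::-1];P=depthpts('wrist',d,px,s)
top=P[:,2]>60;pl=(P[:,2]>30)&(P[:,2]<42)
for n,q in(('rib',top),('plate',pl|top)):
    # rectangles from rays cast to nominal plane
    z=68 if n=='rib' else 36
    if q.sum()<20: print(n,'few');continue
    W=plane('wrist',px[q],z,s)[:,:2].astype(np.float32) if n=='rib' else P[q][:,:2].astype(np.float32)
    lo=cv2.minAreaRect(W);print(n,np.round(lo[0],1),np.round(lo[1],1),round(lo[2],1),'z',np.median(P[q][:,2]).round(1),'mean',W.mean(0).round(1))
cv2.imwrite(f'pics/{f}c.png',cv2.resize(im[100:300,200:440],None,fx=3,fy=3))
E
python3 comb.py y0a yel
```

```text
[ 465.05192828 -210.49295006  184.04599209] -176.12965719794596 69.82788156011156
rib [ 458.9 -215.9] [36.2 39.8] 21.9 z 67.9 mean [ 461.8 -214.5]
plate [ 438.3 -215.8] [98.6 54.2] 3.4 z 36.7 mean [ 460.  -214.3]
```

View pics/y0ac.png

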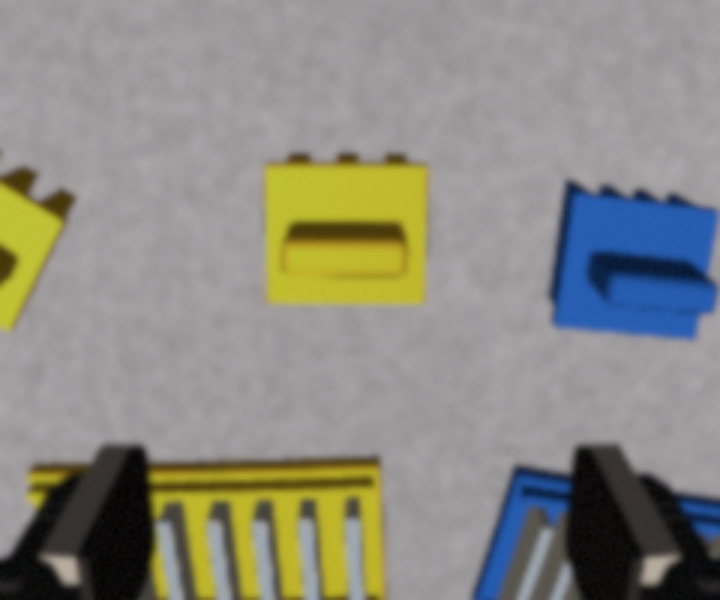

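Run:
```python
from h import *
s,im,d=load('y0a')
print(plane('wrist',[(314.5,186),(294,186),(335,186)],68,s).round(1))
# plate corners crop (266,164),(427,164),(425,303),(267,303)
q=np.array([(266,164),(427,164),(425,303),(267,303)])/3+[200,100]
P=plane('wrist',q,36,s);print(P.round(1),P.mean(0))
print(delta([463,-214.7,60]))
```

```text
[[ 463.3 -214.2   68. ]
 [ 464.6 -233.4   68. ]
 [ 462.  -195.    68. ]]
[[ 440.5 -242.6   36. ]
 [ 436.9 -188.    36. ]
 [ 486.3 -184.4   36. ]
 [ 490.1 -240.2   36. ]] [ 463.42705567 -213.78867373   36.        ]
[ 0.00258035 -0.00390639  0.12369911]
```

Request:
drive_tool --pt "0.002 -0.004 0.03 0 0.06" --pt "0 0 0.04 0 0.06" --pt "0 0 0.04 0 0.06" --pt "0 0 0.03 0 0.06" --pt "0 0 0.011 0 0.06" --pt "0 0 0 0 0.06" --pt "0 0 0 0 0.06"

```text
clock: 36.1
position: [463.6, -215.1, 33.2]
ee_rot: [-0.034, 0.999, -0.0, 0.001]
contact_force: [0.1, 0.8, 0.3]
gripper_width: 60.0
```

Run:
```python
from h import *
s,im,d=shot('wrist','y0b');print(s['position'],yaw(s),s['contact_force'])
cv2.imwrite('pics/y0bc.png',cv2.resize(im[150:350,200:440],None,fx=3,fy=3))
```

```text
[ 463.61192044 -215.08534684   33.21689606] -176.11597187780717 [0.07501984 0.76020889 0.29197594]
```

View pics/y0bc.png

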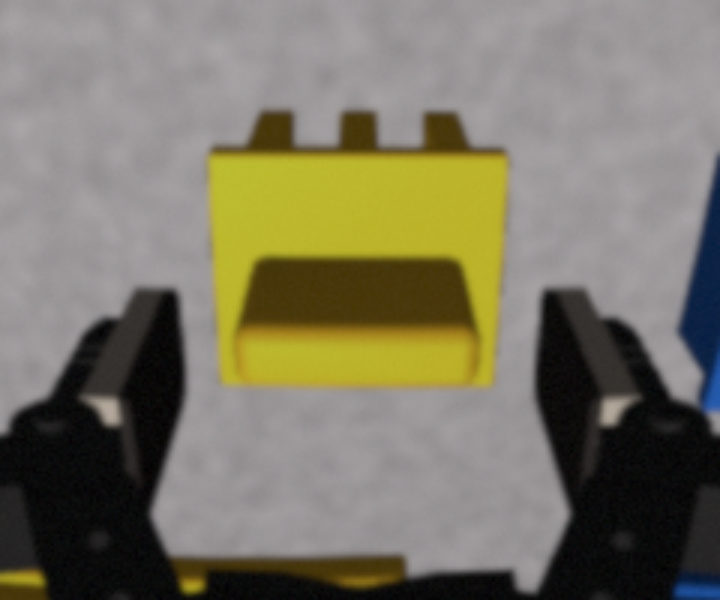

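Request:
drive_tool --pt "0 0 0.003 0 0.03" --pt "0 0 0 0 0.03" --pt "0 0 0 0 0.03" --pt "0 0 0 0 0.03" --pt "0 0 0 0 0.03" --pt "0 0 0 0 0.03" --pt "0 0 0 0 0.03" --pt "0 0 0 0 0.03"

```text
clock: 36.95
position: [463.2, -215.0, 30.6]
ee_rot: [-0.034, 0.999, -0.0, 0.001]
contact_force: [-0.3, -0.2, 6.2]
gripper_width: 38.1
```

Run:
```python
from h import *
s,im,d=shot('wrist','y0c');print(s['position'],yaw(s),s['contact_force'])
cv2.imwrite('pics/y0cc.png',cv2.resize(im[150:350,200:440],None,fx=3,fy=3))
```

```text
[ 463.1790733  -214.99166772   30.64042063] -176.10405727419337 [-0.32636303 -0.18197745  6.23718536]
```

View pics/y0cc.png

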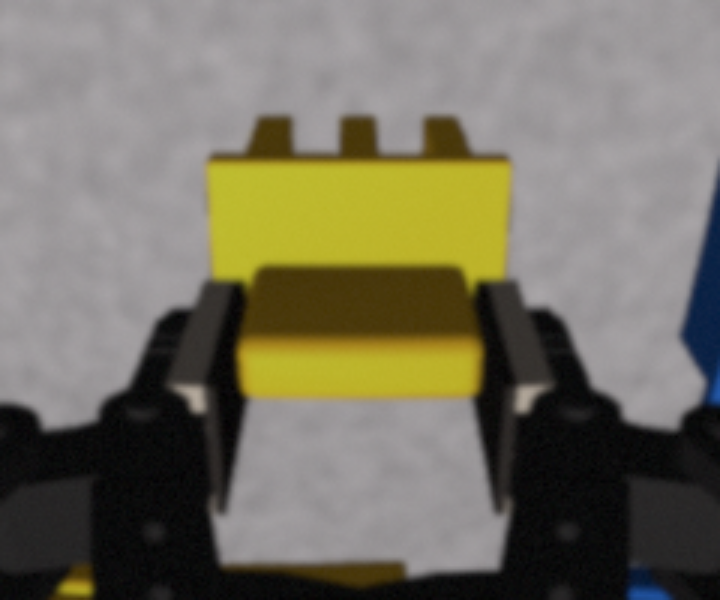

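Request:
drive_tool --pt "0 0 -0.02 0 0.03" --pt "0 0 -0.025 0 0.03" --pt "0 0 -0.025 0 0.03" --pt "0 0 0 0 0.03"

```text
clock: 37.4
position: [464.2, -215.1, 102.5]
ee_rot: [-0.034, 0.999, -0.001, 0.003]
contact_force: [1.0, -1.2, -0.7]
gripper_width: 37.9
```

Run:
```python
from h import *
s=arm.read_state();print(s['position'],yaw(s),s['gripper_width'],s['contact_force']);print(delta([603.8,-230.3,100]))
```

```text
[ 464.16672732 -215.14103788  102.49542251] -176.10653887640268 37.90206777790657 [ 1.02933646 -1.18254898 -0.73519052]
[-0.13826117 -0.02459871  0.00349642]
```

Request:
drive_tool --pt "-0.035 -0.006 0 0 0.03" --pt "-0.035 -0.006 0 0 0.03" --pt "-0.035 -0.006 0 0 0.03" --pt "-0.033 -0.006 0 -2.7 0.03" --pt "0 0 0 0 0.03" --pt "0 0 0 0 0.03" --pt "0 0 0 0 0.03"

```text
clock: 38.1
position: [599.7, -229.1, 98.2]
ee_rot: [-0.057, 0.998, 0.0, -0.001]
contact_force: [-0.4, -0.4, -1.3]
gripper_width: 38.3
```

```bash
cat > hold.py <<'E'
from h import *
import sys
f=sys.argv[1];t=[float(v) for v in sys.argv[2:5]]
s,im,d=shot('wrist',f);print(s['position'].round(1),yaw(s).round(2),s['gripper_width'].round(1),s['contact_force'].round(1));print('delta mm',(delta(t,s)*1000).round(1))
cv2.imwrite(f'pics/{f}c.png',cv2.resize(im[130:330,200:440],None,fx=3,fy=3))
E
python3 hold.py y0d 603.8 -230.3 42.6
```

```text
Traceback (most recent call last):
  File "hold.py", line 4, in <module>
    s,im,d=shot('wrist',f);print(s['position'].round(1),yaw(s).round(2),s['gripper_width'].round(1),s['contact_force'].round(1));print('delta mm',(delta(t,s)*1000).round(1))
                                                                        ^^^^^^^^^^^^^^^^^^^^^^^^
AttributeError: 'float' object has no attribute 'round'
```

```bash
sed -i "s/s\['gripper_width'\].round(1)/s['gripper_width']/" hold.py; python3 hold.py y0d 603.8 -230.3 42.6
```

```text
[ 599.9 -229.2   98.7] -173.47 38.2676411541208 [-0.7 -0.  -0.6]
delta mm [-3.9 -1.6 56.1]
```

View pics/y0dc.png

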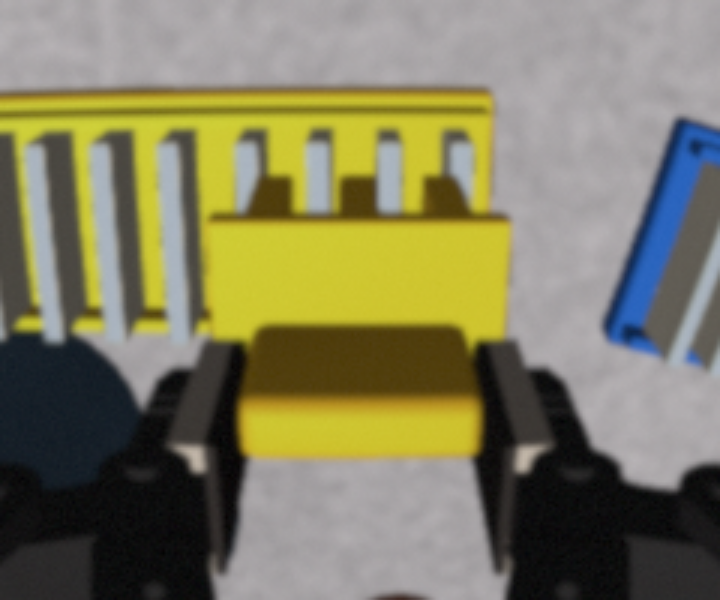

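Request:
drive_tool --pt "-0.004 -0.0015 0.01 0 0.03" --pt "0 0 0.013 0 0.03" --pt "0 0 0 0 0.03" --pt "0 0 0 0 0.03"

```text
clock: 38.6
position: [604.8, -230.4, 75.3]
ee_rot: [-0.057, 0.998, 0.0, -0.001]
contact_force: [0.7, 0.1, -0.7]
gripper_width: 37.6
```

```bash
python3 hold.py y0e 603.8 -230.3 42.6
```

```text
[ 604.8 -230.4   75.3] -173.44 37.62168873049113 [ 0.7  0.1 -0.7]
delta mm [ 0.9  0.2 32.7]
```

View pics/y0ec.png

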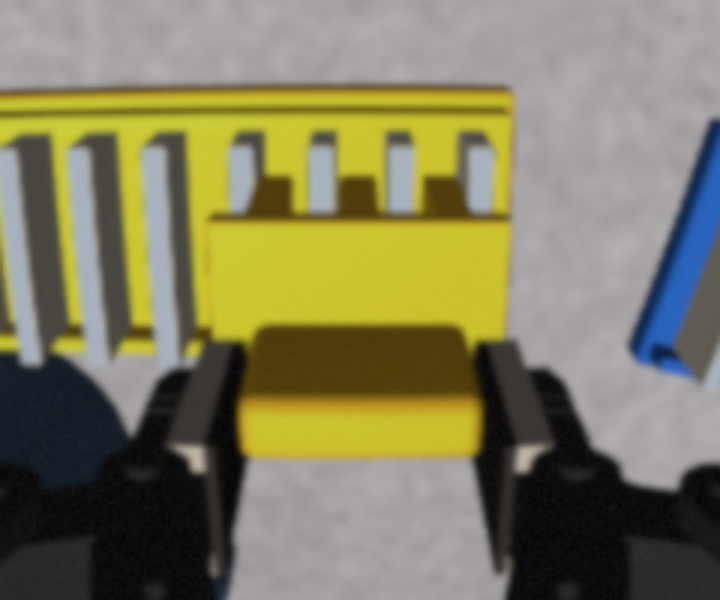

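Request:
drive_tool --pt "0.0005 0 0.006 0 0.03" --pt "0 0 0.006 0 0.03" --pt "0 0 0.006 0 0.03" --pt "0 0 0.006 0 0.03" --pt "0 0 0.006 0 0.03" --pt "0 0 0.003 0 0.03" --pt "0 0 0 0 0.03"

```text
clock: 39.35
position: [605.0, -230.5, 43.1]
ee_rot: [-0.057, 0.998, -0.0, -0.0]
contact_force: [-1.2, 0.7, -0.0]
gripper_width: 38.0
```

```bash
python3 hold.py y0f 603.8 -230.3 42.6
```

```text
[ 605.  -230.5   43.1] -173.43 38.00197279372417 [-1.2  0.7 -0. ]
delta mm [1.1 0.3 0.5]
```

View pics/y0fc.png

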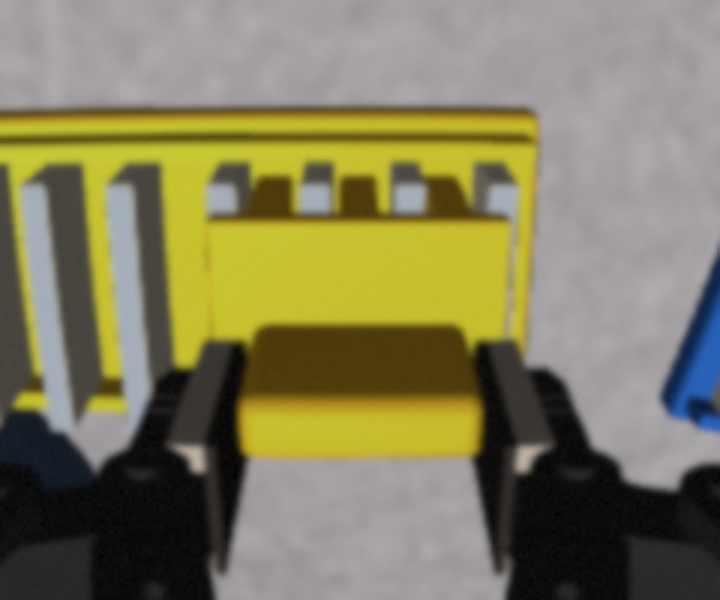

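Request:
drive_tool --pt "0.001 0 0.001 0 0.03" --pt "0 0 0.002 0 0.03" --pt "0 0 0.001 0 0.03" --pt "0 0 0 0 0.03"

```text
clock: 39.8
position: [605.0, -230.8, 42.6]
ee_rot: [-0.058, 0.998, -0.001, 0.001]
contact_force: [-2.8, 2.4, 13.4]
gripper_width: 38.2
```

```bash
python3 hold.py y0g 603.8 -230.3 42.6
```

```text
[ 605.  -230.8   42.6] -173.38 38.237037844829636 [-2.8  2.4 13.4]
delta mm [1.1 0.6 0. ]
```

Request:
drive_tool --pt "0 0 -0.002 0 0.06" --pt "0 0 0 0 0.06" --pt "0 0 0 0 0.06" --pt "0 0 0 0 0.06" --pt "0 0 -0.03 0 0.06" --pt "0 0 -0.05 0 0.06" --pt "0 0 -0.05 0 0.06" --pt "0 0 0 0 0.06"

```text
clock: 40.65
position: [608.6, -232.2, 180.1]
ee_rot: [-0.058, 0.998, -0.003, 0.008]
contact_force: [0.6, -0.4, 0.9]
gripper_width: 60.0
```

```bash
python3 hold.py y0h 472.3 -352.3 185
python3 - <<'E'
from h import *
s,im,d=load('y0h')
cv2.imwrite('pics/y0hc.png',cv2.resize(im[100:300,200:440],None,fx=3,fy=3))
E
```

```text
[ 608.6 -232.2  180.1] -173.36 60.02319596752093 [ 0.6 -0.4  0.9]
delta mm [ 149.2 -103.6   -6.4]
```

View pics/y0hc.png

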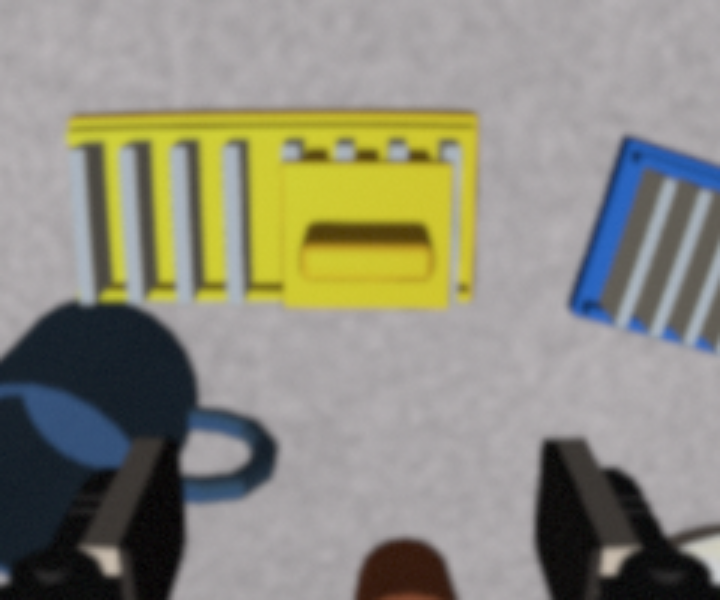

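Request:
drive_tool --pt "0.037 -0.026 0 0 0.06" --pt "0.037 -0.026 0 0 0.06" --pt "0.037 -0.026 0 0 0.06" --pt "0.037 -0.026 0 0 0.06" --pt "0 0 0 8.5 0.06" --pt "0 0 0 8.5 0.06" --pt "0 0 0 8.5 0.06" --pt "0 0 0 8.5 0.06" --pt "0 0 0 0 0.06" --pt "0 0 0 0 0.06" --pt "0 0 0 0 0.06"

```text
clock: 41.8
position: [468.6, -350.6, 170.6]
ee_rot: [0.236, 0.972, 0.0, -0.001]
contact_force: [0.3, -0.1, 0.3]
gripper_width: 60.0
```

```bash
python3 hold.py y1a 472.3 -352.3 185
python3 - <<'E'
from h import *
s,im,d=load('y1a')
cv2.imwrite('pics/y1ac.png',cv2.resize(im[100:300,200:440],None,fx=3,fy=3))
s,i2,d2=load('y0h')
P=depthpts('wrist',d2,[(300,170),(340,170),(310,200),(345,195)],s);print(P.round(1))
E
```

```text
[ 468.6 -350.6  170.6] 152.68 59.97110002974524 [ 0.3 -0.1  0.3]
delta mm [ -4.    0.2 -14.4]
[[ 598.  -252.5   47.8]
 [ 593.3 -213.7   48.2]
 [ 628.  -239.5   46.6]
 [ 618.5 -205.2   46.9]]
```

View pics/y1ac.png

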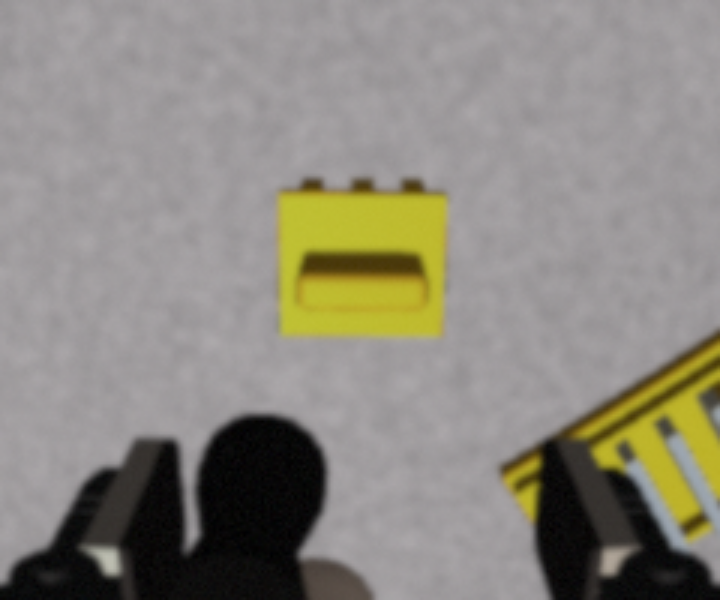

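View pics/y1a.png

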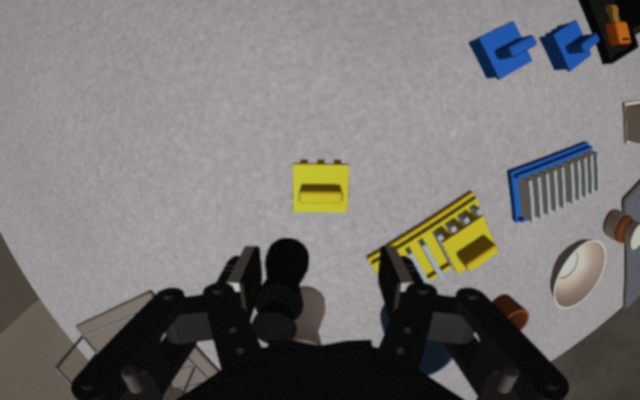

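Run:
```python
from h import *
s,im,d=load('y1a')
print(depthpts('wrist',d,[(287,250),(287,262),(280,290),(275,320),(275,330),(262,290),(296,300)],s).round(0))
rib=np.array([(298,275),(427,275),(428,310),(297,310)])/3+[200,100]
P=plane('wrist',rib,68,s);print(P.round(1),P.mean(0).round(1))
q=np.array([(279,192),(447,192),(443,336),(281,336)])/3+[200,100]
P=plane('wrist',q,36,s);print(P.round(1),P.mean(0).round(1))
print(np.degrees(np.arctan2(*(P[1]-P[0])[1::-1])),np.degrees(np.arctan2(*(P[2]-P[3])[1::-1])))
```

```text
[[ 519. -416.   31.]
 [ 524. -416.   52.]
 [ 522. -417.  106.]
 [ 528. -421.  140.]
 [ 534. -424.  145.]
 [ 517. -433.  102.]
 [ 538. -409.  106.]]
[[ 459.5 -365.3   68. ]
 [ 477.3 -331.    68. ]
 [ 487.3 -335.6   68. ]
 [ 469.1 -370.8   68. ]] [ 473.3 -350.6   68. ]
[[ 438.8 -363.5   36. ]
 [ 464.  -314.6   36. ]
 [ 508.4 -337.6   36. ]
 [ 482.9 -386.8   36. ]] [ 473.5 -350.6   36. ]
62.66371434476107 62.635195377855524
```

Run:
```python
from h import *
print(delta([472.9,-351.6,30.6]))
```

```text
[-0.00430688  0.00112589  0.14020047]
```

Request:
drive_tool --pt "-0.004 0.001 0.03 0 0.06" --pt "0 0 0.04 0 0.06" --pt "0 0 0.035 0 0.06" --pt "0 0 0.023 0 0.06" --pt "0 0 0.011 0 0.06" --pt "0 0 0 0 0.06" --pt "0 0 0 0 0.03" --pt "0 0 0 0 0.03" --pt "0 0 0 0 0.03" --pt "0 0 0 0 0.03" --pt "0 0 0 0 0.03" --pt "0 0 0 0 0.03" --pt "0 0 0 0 0.03"

```text
clock: 43.15
position: [474.2, -352.5, 34.2]
ee_rot: [0.237, 0.972, -0.001, 0.002]
contact_force: [0.3, -1.0, 6.6]
gripper_width: 38.3
```

```bash
python3 hold.py y1b 472.9 -351.6 102
```

```text
[ 474.2 -352.5   34.2] 152.6 38.263961227903536 [ 0.3 -1.   6.6]
delta mm [  1.3   0.2 -67.8]
```

View pics/y1bc.png

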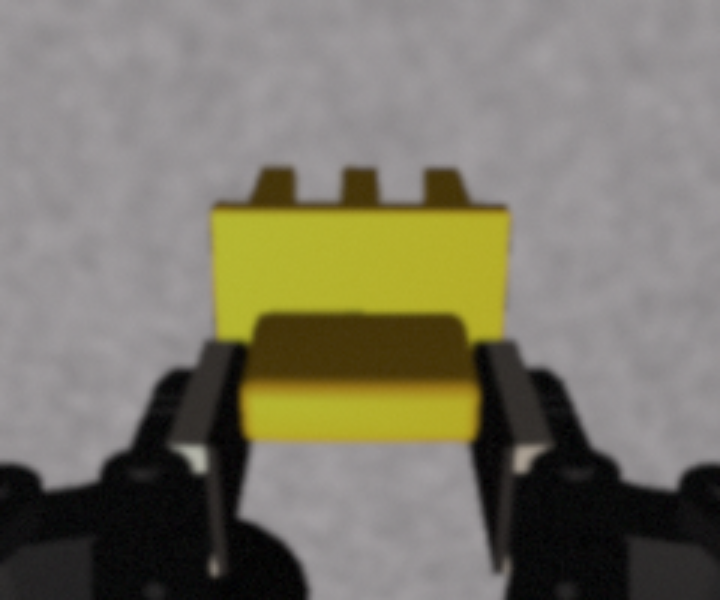

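Request:
drive_tool --pt "0 0 -0.02 0 0.03" --pt "0 0 -0.03 0 0.03" --pt "0 0 -0.03 0 0.03" --pt "0 0 0 -8.5 0.03" --pt "0 0 0 -8.5 0.03" --pt "0 0 0 -8.5 0.03" --pt "0 0 0 -8.5 0.03" --pt "0 0 0 0 0.03" --pt "0 0 0 0 0.03"

```text
clock: 44.1
position: [472.4, -351.5, 111.9]
ee_rot: [-0.056, 0.998, 0.0, -0.0]
contact_force: [-0.3, 0.5, -1.7]
gripper_width: 38.3
```

```bash
python3 hold.py y1c 613.9 -303.4 105
```

```text
[ 472.4 -351.5  111.9] -173.63 38.268056561241494 [-0.3  0.5 -1.7]
delta mm [-146.    32.1    6.8]
```

Request:
drive_tool --pt "-0.037 0.008 0 0 0.03" --pt "-0.037 0.008 0 0 0.03" --pt "-0.037 0.008 0 0 0.03" --pt "-0.035 0.008 0.004 0 0.03" --pt "0 0 0 -0.2 0.03" --pt "0 0 0 0 0.03" --pt "0 0 0 0 0.03" --pt "0 0 0 0 0.03"

```text
clock: 44.95
position: [613.2, -303.8, 108.6]
ee_rot: [-0.058, 0.998, 0.0, -0.0]
contact_force: [0.7, -0.1, -0.2]
gripper_width: 37.8
```

```bash
python3 hold.py y1d 613.9 -303.4 79
```

```text
[ 613.2 -303.8  108.6] -173.32 37.80847675537981 [ 0.7 -0.1 -0.2]
delta mm [-0.7  0.3 29.6]
```

Request:
drive_tool --pt "-0.001 0 0.015 0 0.03" --pt "0 0 0.014 0 0.03" --pt "0 0 0 0 0.03" --pt "0 0 0 0 0.03"

```text
clock: 45.4
position: [614.5, -303.2, 78.0]
ee_rot: [-0.059, 0.998, 0.0, -0.001]
contact_force: [0.5, -0.3, -0.8]
gripper_width: 38.1
```

```bash
python3 hold.py y1e 613.9 -303.4 46.2
```

```text
[ 614.5 -303.2   78. ] -173.24 38.05645522102359 [ 0.5 -0.3 -0.8]
delta mm [ 0.6 -0.2 31.8]
```

View pics/y1ec.png

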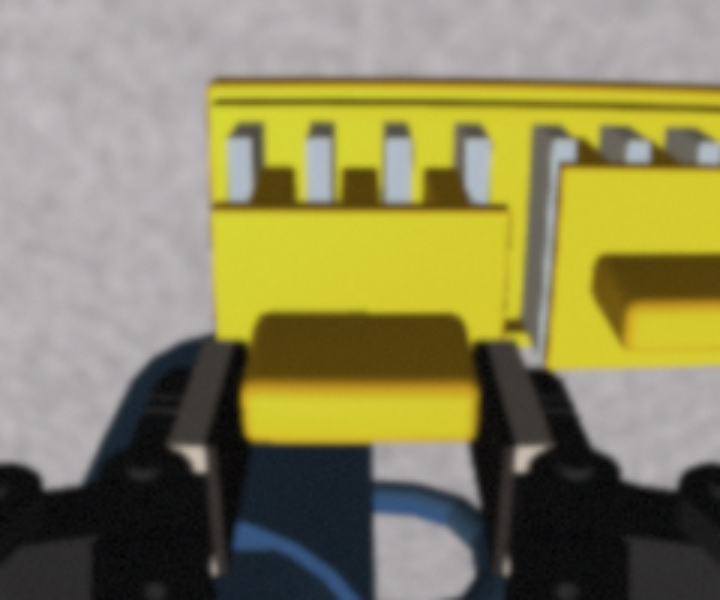

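Request:
drive_tool --pt "0.0005 0 0.006 0 0.03" --pt "0 0 0.006 0 0.03" --pt "0 0 0.006 0 0.03" --pt "0 0 0.006 0 0.03" --pt "0 0 0.006 0 0.03" --pt "0 0 0.003 0 0.03" --pt "0 0 0.002 0 0.03" --pt "0 0 0 0 0.03"

```text
clock: 46.25
position: [614.6, -303.3, 46.3]
ee_rot: [-0.059, 0.998, -0.0, -0.0]
contact_force: [-3.3, 1.4, 7.4]
gripper_width: 38.0
```

```bash
python3 hold.py y1f 613.9 -303.4 46.2
```

```text
[ 614.6 -303.3   46.3] -173.19 38.00163888036434 [-3.3  1.4  7.4]
delta mm [ 0.7 -0.   0.1]
```

Request:
drive_tool --pt "0 0 -0.002 0 0.06" --pt "0 0 0 0 0.06" --pt "0 0 0 0 0.06" --pt "0 0 0 0 0.06" --pt "0 0 -0.03 0 0.06" --pt "0 0 -0.05 0 0.06" --pt "0 0 -0.05 0 0.06" --pt "0 0 0 0 0.06"

```text
clock: 47.1
position: [619.1, -305.4, 186.0]
ee_rot: [-0.06, 0.998, -0.004, 0.008]
contact_force: [0.8, 0.1, 1.3]
gripper_width: 59.9
```

```bash
python3 hold.py y1h 468 -108 185
python3 - <<'E'
from h import *
s,im,d=load('y1h')
P=depthpts('wrist',d,[(300,175),(340,175),(365,165),(400,165)],s);print(P.round(1))
E
```

```text
[ 619.1 -305.4  186. ] -173.16 59.92351105807836 [0.8 0.1 1.3]
delta mm [126.5 213.9  -2.8]
[[ 615.4 -325.4   49.5]
 [ 606.6 -287.3   66.5]
 [ 601.  -259.3   29.7]
 [ 592.7 -226.6   48.3]]
```

View pics/y1h.png

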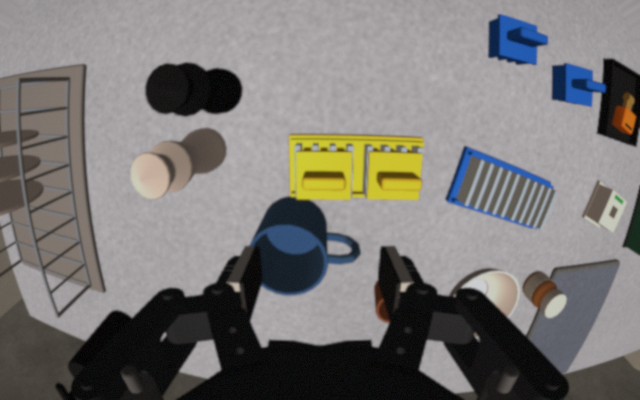

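Request:
drive_tool --pt "0.025 0.042 0 0 0.06" --pt "0.025 0.042 0 0 0.06" --pt "0.025 0.042 0 0 0.06" --pt "0.025 0.042 0 0 0.06" --pt "0.025 0.042 0 0 0.06" --pt "0 0 0 6.4 0.06" --pt "0 0 0 0 0.06" --pt "0 0 0 0 0.06" --pt "0 0 0 0 0.06"

```text
clock: 48.05
position: [466.2, -109.9, 175.7]
ee_rot: [-0.003, 1.0, -0.0, -0.0]
contact_force: [0.7, 0.5, 0.8]
gripper_width: 60.0
```

```bash
python3 hold.py a1 469 -109 185
python3 - <<'E'
from h import *
s,im,d=load('a1')
cv2.imwrite('pics/a1c.png',cv2.resize(im[100:300,200:440],None,fx=3,fy=3))
E
```

```text
[ 466.2 -109.9  175.7] -179.62 59.95120891956298 [0.7 0.5 0.8]
delta mm [-2.8  0.9 -9.3]
```

View pics/a1c.png

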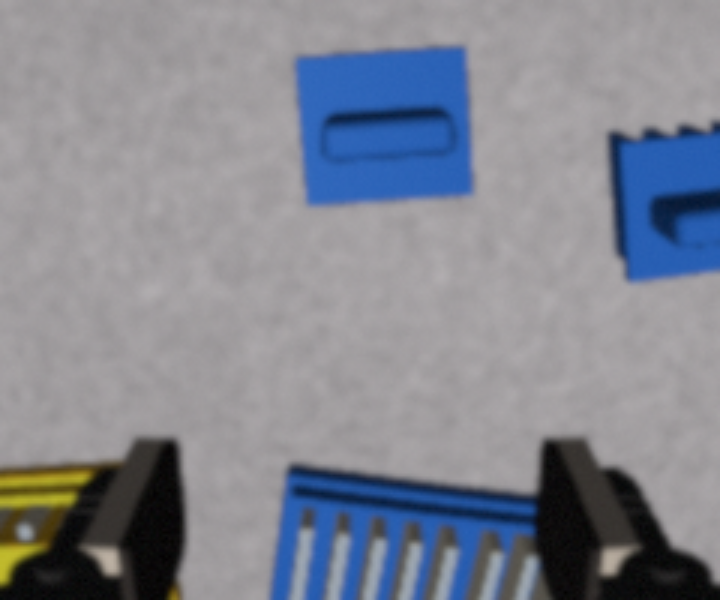

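Run:
```python
from h import *
s,im,d=load('a1')
rib=np.array([(324,125),(452,119),(455,154),(326,161)])/3+[200,100]
P=plane('wrist',rib,68,s);print(P.round(1),P.mean(0).round(1))
q=np.array([(297,58),(464,48),(472,192),(309,205)])/3+[200,100]
P=plane('wrist',q,36,s);print(P.mean(0).round(1))
print(np.degrees(np.arctan2(*(P[1]-P[0])[1::-1])),np.degrees(np.arctan2(*(P[2]-P[3])[1::-1])))
print(delta(P.mean(0)))
```

```text
[[ 421.3 -119.1   68. ]
 [ 419.1  -81.5   68. ]
 [ 429.5  -80.4   68. ]
 [ 432.  -118.5   68. ]] [425.5 -99.9  68. ]
[ 425.1 -100.    36. ]
94.04790139736224 95.13785386938959
[0.04092578 0.01021274 0.13980828]
```

Request:
drive_tool --pt "0.03 0.005 0 0 0.06" --pt "0.011 0.004 0 -3.6 0.06" --pt "0 0 0 0 0.06" --pt "0 0 0 0 0.06" --pt "0 0 0 0 0.06"

```text
clock: 48.6
position: [425.7, -101.0, 176.3]
ee_rot: [-0.034, 0.999, -0.0, 0.0]
contact_force: [-0.5, -0.6, 0.1]
gripper_width: 59.8
```

```bash
python3 hold.py a2 425 -101 185
python3 - <<'E'
from h import *
s,im,d=load('a2')
cv2.imwrite('pics/a2c.png',cv2.resize(im[100:300,200:440],None,fx=3,fy=3))
E
```

```text
[ 425.7 -101.   176.3] -176.1 59.80343012021506 [-0.5 -0.6  0.1]
delta mm [ 0.7  0.  -8.7]
```

View pics/a2c.png

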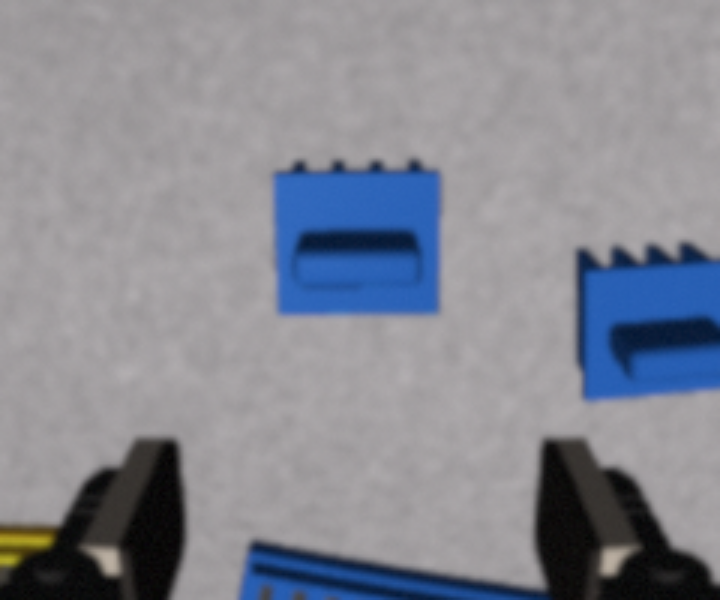

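Run:
```python
from h import *
s,im,d=load('a2')
rib=np.array([(296,250),(419,249),(420,286),(297,287)])/3+[200,100]
P=plane('wrist',rib,68,s);a=P.mean(0);print(P.round(1),a.round(1))
q=np.array([(275,172),(440,172),(439,313),(279,314)])/3+[200,100]
P=plane('wrist',q,36,s);b=P.mean(0);print(b.round(1))
print(np.degrees(np.arctan2(*(P[1]-P[0])[1::-1])),np.degrees(np.arctan2(*(P[2]-P[3])[1::-1])))
m=(a+b)/2;m[2]=30.6;print(delta(m))
```

```text
[[ 420.2 -119.1   68. ]
 [ 417.4  -82.    68. ]
 [ 429.   -80.7   68. ]
 [ 431.9 -118.3   68. ]] [ 424.6 -100.    68. ]
[425.  -99.9  36. ]
93.85213513896474 94.23544937611106
[0.00079403 0.00101596 0.14559249]
```

Request:
drive_tool --pt "0.0008 0 0.03 0 0.06" --pt "0 0 0.04 0 0.06" --pt "0 0 0.04 0 0.06" --pt "0 0 0.022 0 0.06" --pt "0 0 0.011 0 0.06" --pt "0 0 0 0 0.06" --pt "0 0 0 0 0.03" --pt "0 0 0 0 0.03" --pt "0 0 0 0 0.03" --pt "0 0 0 0 0.03" --pt "0 0 0 0 0.03" --pt "0 0 0 0 0.03" --pt "0 0 0 0 0.03"

```text
clock: 49.95
position: [425.1, -100.8, 34.1]
ee_rot: [-0.035, 0.999, -0.0, 0.001]
contact_force: [1.4, -1.3, 6.2]
gripper_width: 37.9
```

```bash
python3 hold.py a3 424.8 -101 102
```

```text
[ 425.1 -100.8   34.1] -176.0 37.9195986373709 [ 1.4 -1.3  6.2]
delta mm [  0.2  -0.2 -67.9]
```

View pics/a3c.png

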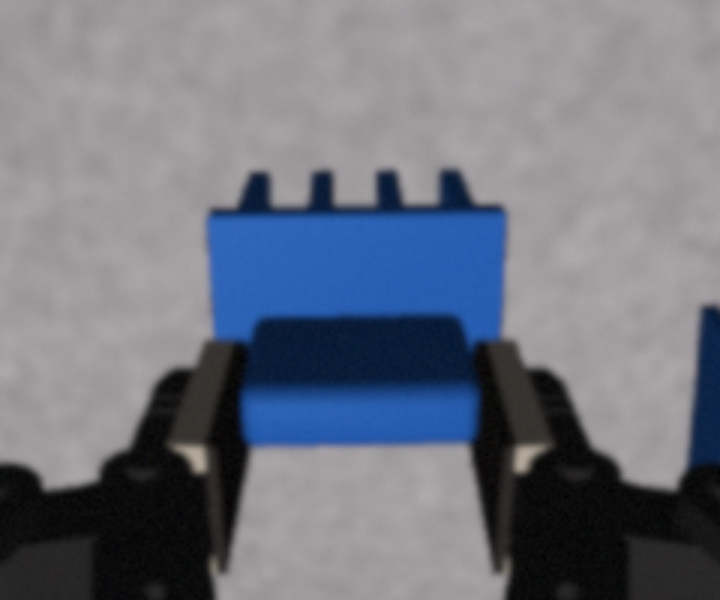

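Request:
drive_tool --pt "0 0 -0.02 0 0.03" --pt "0 0 -0.03 0 0.03" --pt "0 0 -0.025 0 0.03" --pt "0 0 0 6.6 0.03" --pt "0 0 0 6.6 0.03" --pt "0 0 0 0 0.03"

```text
clock: 50.6
position: [422.9, -100.6, 107.8]
ee_rot: [0.081, 0.997, 0.0, -0.001]
contact_force: [0.8, -0.2, -0.7]
gripper_width: 38.2
```

```bash
python3 hold.py a4 605.4 -105 105
```

```text
[ 422.9 -100.6  107.8] 170.74 38.20592609594289 [ 0.8 -0.2 -0.7]
delta mm [-180.8   25.     2.5]
```

Request:
drive_tool --pt "-0.036 0.005 0 0 0.03" --pt "-0.036 0.005 0 0 0.03" --pt "-0.036 0.005 0 0 0.03" --pt "-0.036 0.005 0 0 0.03" --pt "-0.036 0.005 0 0 0.03" --pt "0 0 0 0 0.03" --pt "0 0 0 0 0.03" --pt "0 0 0 0 0.03"

```text
clock: 51.45
position: [604.1, -104.9, 107.4]
ee_rot: [0.08, 0.997, 0.0, -0.001]
contact_force: [-0.3, -0.3, -0.8]
gripper_width: 37.9
```

```bash
python3 hold.py a5 605.4 -105 79
```

```text
[ 604.1 -104.9  107.4] 170.8 37.89615611804526 [-0.3 -0.3 -0.8]
delta mm [-1.3  0.1 28.4]
```

Request:
drive_tool --pt "-0.001 0 0.015 0 0.03" --pt "0 0 0.013 0 0.03" --pt "0 0 0 0 0.03" --pt "0 0 0 0 0.03"

```text
clock: 51.9
position: [606.1, -105.2, 80.2]
ee_rot: [0.08, 0.997, -0.0, -0.0]
contact_force: [-0.3, -1.1, -0.9]
gripper_width: 37.8
```

```bash
python3 hold.py a6 605.4 -105 46.1
```

```text
[ 606.1 -105.2   80.2] 170.79 37.83032117950235 [-0.3 -1.1 -0.9]
delta mm [ 0.7  0.1 34.1]
```

View pics/a6c.png

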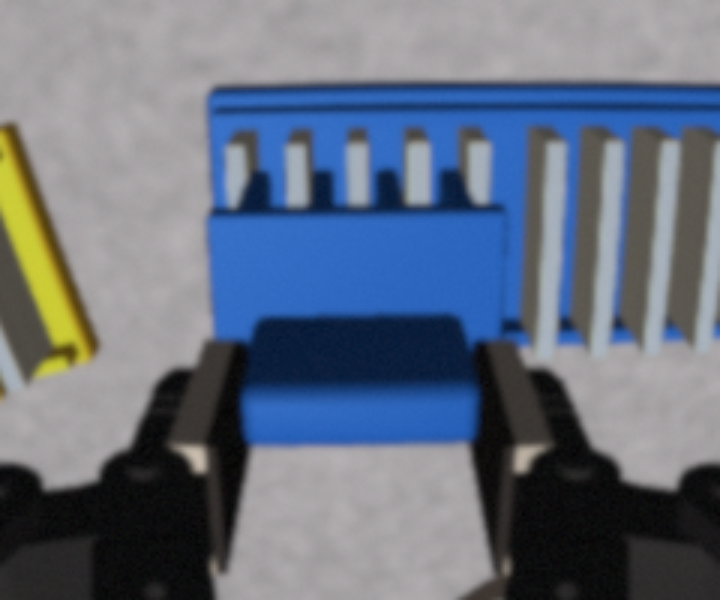

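Request:
drive_tool --pt "0.0005 0 0.006 0 0.03" --pt "0 0 0.006 0 0.03" --pt "0 0 0.006 0 0.03" --pt "0 0 0.006 0 0.03" --pt "0 0 0.006 0 0.03" --pt "0 0 0.004 0 0.03" --pt "0 0 0.002 0 0.03" --pt "0 0 0 0 0.03"

```text
clock: 52.75
position: [606.4, -105.3, 46.3]
ee_rot: [0.08, 0.997, -0.0, 0.0]
contact_force: [-4.2, 0.3, 8.4]
gripper_width: 38.2
```

```bash
python3 hold.py a7 605.4 -105 46.1
```

```text
[ 606.4 -105.3   46.3] 170.82 38.21624233978794 [-4.2  0.3  8.4]
delta mm [1.1 0.1 0.2]
```

View pics/a7c.png

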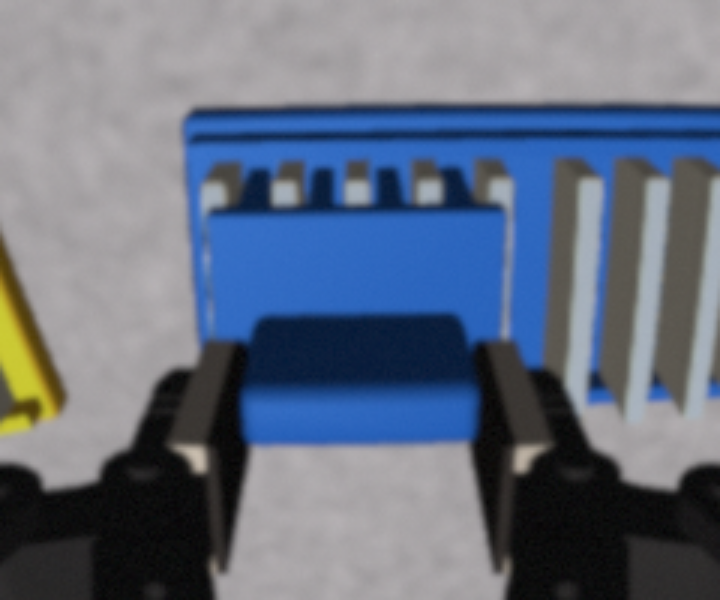

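Request:
drive_tool --pt "0 0 -0.002 0 0.06" --pt "0 0 0 0 0.06" --pt "0 0 0 0 0.06" --pt "0 0 0 0 0.06" --pt "0 0 -0.03 0 0.06" --pt "0 0 -0.05 0 0.06" --pt "0 0 -0.05 0 0.06" --pt "0 0 0 0 0.06"

```text
clock: 53.6
position: [611.0, -105.5, 184.9]
ee_rot: [0.08, 0.997, -0.0, 0.008]
contact_force: [-0.0, 0.4, 0.8]
gripper_width: 59.6
```

```bash
python3 hold.py a8 448 10 185
```

```text
[ 611.  -105.5  184.9] 170.85 59.55461895940469 [-0.   0.4  0.8]
delta mm [179.3  88.1  -2.9]
```

View pics/a8.png

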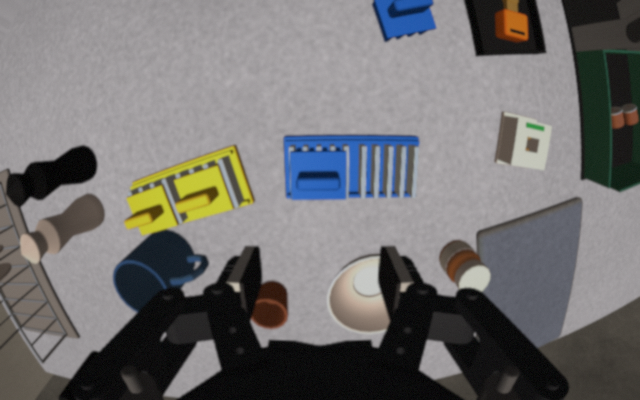

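Request:
drive_tool --pt "0.045 0.022 0 0 0.06" --pt "0.045 0.022 0 0 0.06" --pt "0.045 0.022 0 0 0.06" --pt "0.045 0.022 0 0 0.06" --pt "0 0 0 -8.5 0.06" --pt "0 0 0 -8.5 0.06" --pt "0 0 0 0 0.06" --pt "0 0 0 0 0.06" --pt "0 0 0 0 0.06"

```text
clock: 54.55
position: [442.8, 10.3, 175.7]
ee_rot: [-0.066, 0.998, -0.0, -0.001]
contact_force: [-0.0, -0.8, -0.7]
gripper_width: 59.6
```

```bash
python3 hold.py e1 449 10 185
python3 - <<'E'
from h import *
s,im,d=load('e1')
cv2.imwrite('pics/e1c.png',cv2.resize(im[100:300,200:440],None,fx=3,fy=3))
E
```

```text
[442.8  10.3 175.7] -172.4 59.59728830912844 [-0.  -0.8 -0.7]
delta mm [-6.1 -1.1 -9.3]
```

View pics/e1c.png

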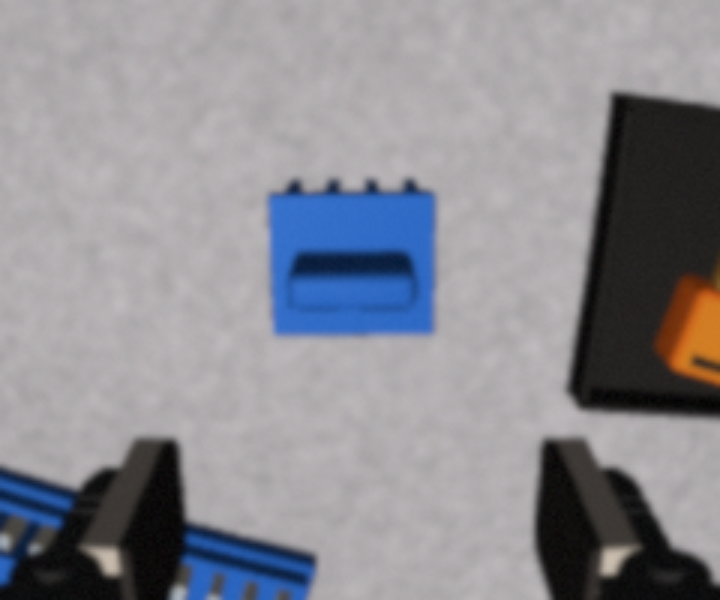

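Run:
```python
from h import *
s,im,d=load('e1')
rib=np.array([(291,273),(415,272),(415,308),(290,309)])/3+[200,100]
P=plane('wrist',rib,68,s);a=P.mean(0);print(P.round(1),a.round(1))
q=np.array([(270,194),(435,192),(433,333),(275,334)])/3+[200,100]
P=plane('wrist',q,36,s);b=P.mean(0);print(b.round(1))
print(np.degrees(np.arctan2(*(P[1]-P[0])[1::-1])),np.degrees(np.arctan2(*(P[2]-P[3])[1::-1])))
m=(a+b)/2;m[2]=34;print(delta(m))
```

```text
[[445.6  -8.9  68. ]
 [440.3  28.5  68. ]
 [451.7  30.2  68. ]
 [457.1  -7.9  68. ]] [448.7  10.5  68. ]
[449.   10.5  36. ]
98.24479367685159 97.95819433496246
[-0.00612253 -0.0005604   0.14175648]
```

Request:
drive_tool --pt "-0.006 -0.0017 0.03 -0.5 0.06" --pt "0 0 0.04 0 0.06" --pt "0 0 0.04 0 0.06" --pt "0 0 0.021 0 0.06" --pt "0 0 0.011 0 0.06" --pt "0 0 0 0 0.06" --pt "0 0 0 0 0.03" --pt "0 0 0 0 0.03" --pt "0 0 0 0 0.03" --pt "0 0 0 0 0.03" --pt "0 0 0 0 0.03" --pt "0 0 0 0 0.03" --pt "0 0 0 0 0.03"

```text
clock: 55.9
position: [450.0, 9.8, 35.2]
ee_rot: [-0.072, 0.997, 0.0, 0.001]
contact_force: [-0.5, -1.7, 6.4]
gripper_width: 38.0
```

```bash
python3 hold.py e2 448.9 9.4 102
```

```text
[450.    9.8  35.2] -171.71 38.01556883149151 [-0.5 -1.7  6.4]
delta mm [  1.   -0.2 -66.8]
```

View pics/e2c.png

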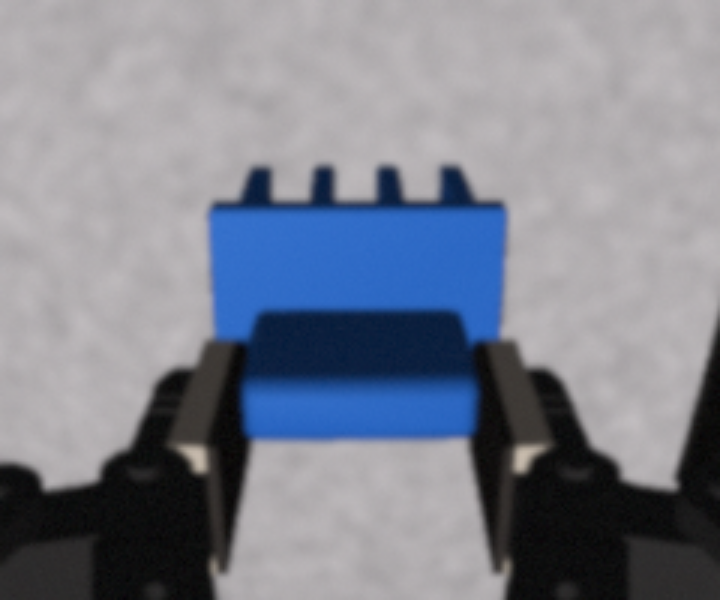

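Request:
drive_tool --pt "0 0 -0.02 0 0.03" --pt "0 0 -0.03 0 0.03" --pt "0 0 -0.025 0 0.03" --pt "0 0 0 8.35 0.03" --pt "0 0 0 8.35 0.03" --pt "0 0 0 0 0.03"

```text
clock: 56.55
position: [448.3, 9.7, 109.0]
ee_rot: [0.074, 0.997, 0.0, -0.001]
contact_force: [-0.1, 0.1, -1.3]
gripper_width: 37.7
```

```bash
python3 hold.py e3 617 -32.1 106
```

```text
[448.3   9.7 109. ] 171.55 37.74763514506798 [-0.1  0.1 -1.3]
delta mm [-173.   -16.5    2.8]
```

Request:
drive_tool --pt "-0.035 -0.0035 0 0 0.03" --pt "-0.035 -0.0035 0 0 0.03" --pt "-0.035 -0.0035 0 0 0.03" --pt "-0.035 -0.003 0 0 0.03" --pt "-0.033 -0.003 0 0 0.03" --pt "0 0 0 0 0.03" --pt "0 0 0 0 0.03" --pt "0 0 0 0 0.03"

```text
clock: 57.4
position: [616.5, -32.0, 108.5]
ee_rot: [0.073, 0.997, -0.0, -0.001]
contact_force: [-0.3, -0.9, -0.3]
gripper_width: 37.6
```

```bash
python3 hold.py e4 617 -32.1 80
```

```text
[616.5 -32.  108.5] 171.63 37.55863716844749 [-0.3 -0.9 -0.3]
delta mm [-0.6 -0.1 28.5]
```

Request:
drive_tool --pt "0 0 0.015 0 0.03" --pt "0 0 0.013 0 0.03" --pt "0 0 0 0 0.03" --pt "0 0 0 0 0.03"

```text
clock: 57.85
position: [617.4, -32.0, 81.2]
ee_rot: [0.073, 0.997, -0.0, -0.0]
contact_force: [-0.3, 0.0, -0.7]
gripper_width: 37.9
```

```bash
python3 hold.py e5 617 -32.1 47.2
```

```text
[617.4 -32.   81.2] 171.61 37.92458482891218 [-0.3  0.  -0.7]
delta mm [ 0.4 -0.2 34. ]
```

View pics/e5c.png

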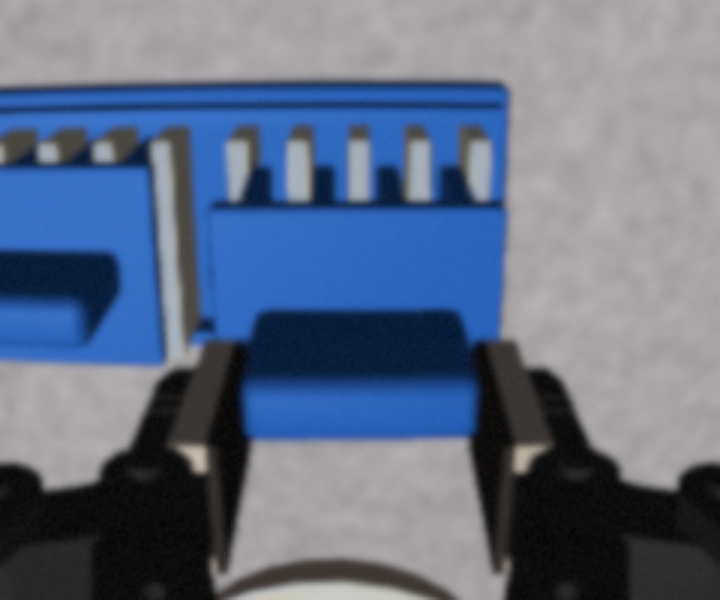

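Request:
drive_tool --pt "0 0 0.006 0 0.03" --pt "0 0 0.006 0 0.03" --pt "0 0 0.006 0 0.03" --pt "0 0 0.006 0 0.03" --pt "0 0 0.006 0 0.03" --pt "0 0 0.004 0 0.03" --pt "0 0 0.002 0 0.03" --pt "0 0 0 0 0.03"

```text
clock: 58.7
position: [618.1, -32.4, 47.3]
ee_rot: [0.073, 0.997, -0.0, 0.0]
contact_force: [-4.2, -0.7, 8.7]
gripper_width: 38.1
```

```bash
python3 hold.py e6 617 -32.1 47.2
```

```text
[618.1 -32.4  47.3] 171.62 38.053371343101055 [-4.2 -0.7  8.7]
delta mm [1.1 0.1 0.1]
```

Seated (bottomed at 47.3 mm, 8.7 N). Release, back off and inspect.

Request:
drive_tool --pt "0 0 -0.002 0 0.06" --pt "0 0 0 0 0.06" --pt "0 0 0 0 0.06" --pt "0 0 0 0 0.06" --pt "0 0 -0.03 0 0.06" --pt "0 0 -0.05 0 0.06" --pt "0 0 -0.05 0 0.06" --pt "0 -0.04 -0.02 0 0.06" --pt "0 -0.04 0 0 0.06" --pt "0 -0.04 0 0 0.06" --pt "0 0 0 0 0.06" --pt "0 0 0 0 0.06"

```text
clock: 59.95
position: [599.9, -151.6, 196.9]
ee_rot: [0.075, 0.997, 0.0, -0.0]
contact_force: [-0.3, -1.3, -0.3]
gripper_width: 60.0
```

```bash
python3 hold.py f1 460 -140 250
```

```text
[ 599.9 -151.6  196.9] 171.45 60.04235609325518 [-0.3 -1.3 -0.3]
delta mm [140.1  -9.3 -53. ]
```

View pics/f1.png

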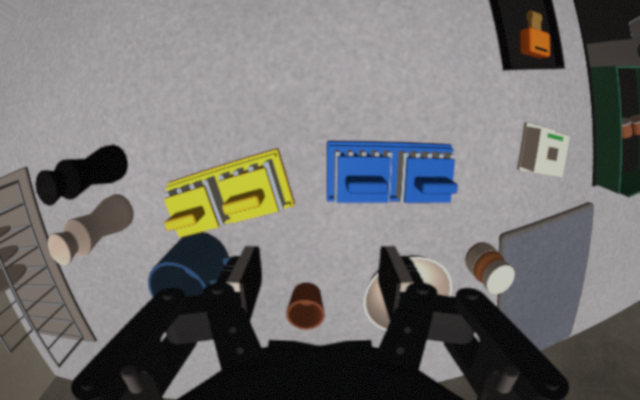

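```bash
python3 bank.py f1 610.75 -67.2 -8.4 48 b >/dev/null; cp pics/f1r.png pics/f1b.png; python3 bank.py f1 608 -265.8 6.7 48 y >/dev/null
python3 - <<'E'
from h import *
cv2.imwrite('pics/f1v.png',np.vstack([cv2.imread('pics/f1b.png')[60:330],cv2.imread('pics/f1r.png')[60:330]]))
s,im,d=load('f1')
for n,c,a in (('bA',(616.1,-31),-8.4),('bB',(605.3,-104),-8.4),('yA',(604,-229.2),6.7),('yB',(612.2,-302.4),6.7)):
    a=np.radians(a);ex=np.array([np.cos(a),np.sin(a)]);ey=np.array([-np.sin(a),np.cos(a)])
    q=[np.r_[np.array(c)+u*ex+v*ey,48] for u in(-20,-14) for v in (-22,0,22)]
    print(n,depthpts('wrist',d,proj('wrist',q,s).round(),s)[:,2].round(1))
im,d=arm.get_image('scene');cv2.imwrite('pics/s5.png',cv2.resize(im[130:330,150:560],None,fx=1.9,fy=1.9))
E
```

```text
bA [48.5 47.8 48.5 47.4 49.5 48.8]
bB [47.2 48.2 49.1 48.7 49.3 49. ]
yA [47.5 48.  47.5 48.8 48.9 48. ]
yB [47.6 48.4 47.7 47.1 47.5 47.2]
```

View pics/f1v.png

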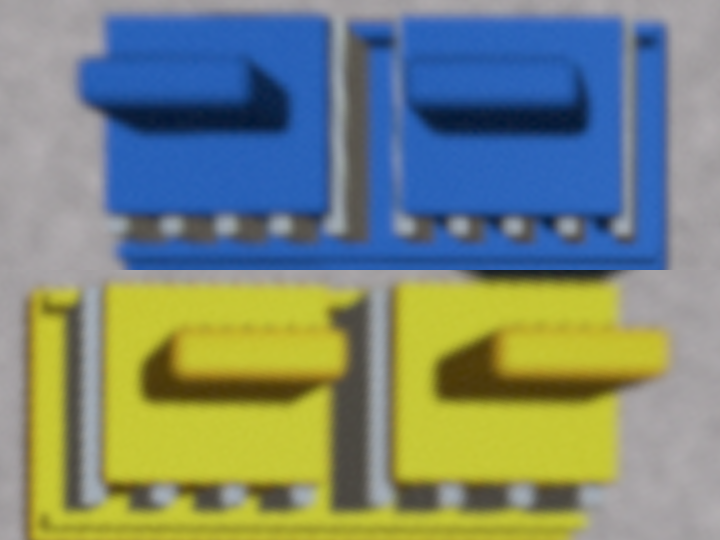

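View pics/s5.png

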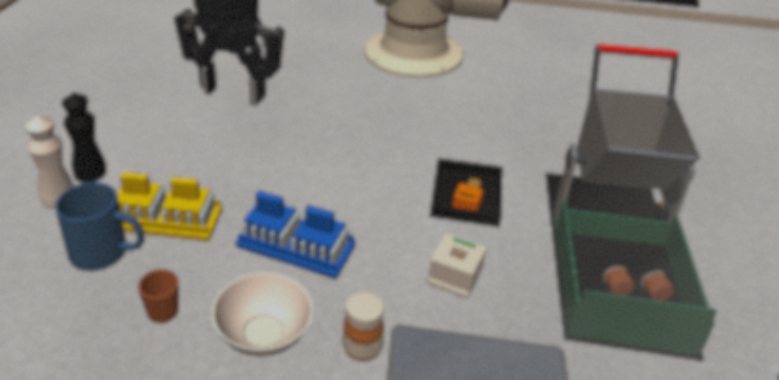

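Run:
```python
from h import *
im,d=arm.get_image('scene');cv2.imwrite('pics/s6.png',cv2.resize(im[150:320,430:540],None,fx=5,fy=3.5,interpolation=cv2.INTER_CUBIC))
u=(150+658/1.9,130+197/1.9);print(u)
for du in(-6,-3,0,3,6): print(depthpts('scene',d,[(u[0]+du,u[1]-6),(u[0]+du,u[1]),(u[0]+du,u[1]+6)]).round(0).tolist())
```

```text
(496.3157894736842, 233.68421052631578)
[[465.0, 379.0, 94.0], [369.0, 410.0, 5.0], [400.0, 407.0, 8.0]]
[[466.0, 386.0, 96.0], [372.0, 417.0, 9.0], [396.0, 415.0, 6.0]]
[[469.0, 392.0, 99.0], [357.0, 429.0, -0.0], [462.0, 403.0, 57.0]]
[[470.0, 398.0, 101.0], [471.0, 402.0, 84.0], [460.0, 410.0, 57.0]]
[[473.0, 403.0, 105.0], [488.0, 403.0, 98.0], [456.0, 418.0, 56.0]]
```

View pics/s6.png

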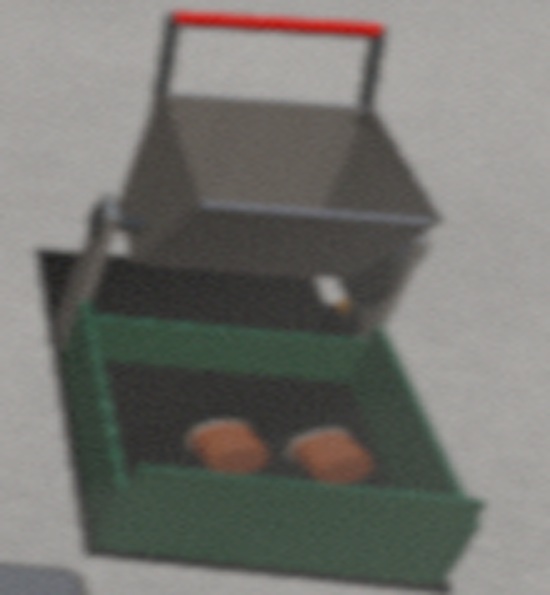

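```bash
python3 - <<'E'
from h import *
for f in('w13','w4','w12'):
    s,im,d=load(f);p=proj('wrist',[(396,410,8)],s)[0];print(f,p)
    x,y=p.round().astype(int)
    if 0<x<640 and 0<y<400:
        print(depthpts('wrist',d,[(x,y)],s).round())
        cv2.imwrite(f'pics/{f}z.png',cv2.resize(im[max(0,y-50):y+50,max(0,x-70):x+70],None,fx=5,fy=5))
print(proj('top',[(396,410,8)]))
im=cv2.imread('pics/top0.png');cv2.imwrite('pics/tz.png',cv2.resize(im[200:300,120:230],None,fx=6,fy=6,interpolation=cv2.INTER_CUBIC))
E
ls pics/*z.png
```

```text
w13 [441.22289696 200.61984419]
[[480. 359. 191.]]
w4 [293.86993034 202.94329767]
[[387. 366. 144.]]
w12 [367.23687291 208.81844782]
[[396. 411.   6.]]
[[169.26568169 271.13660269]]
pics/tz.png
pics/w12z.png
pics/w13z.png
pics/w4z.png
```

View pics/w12z.png

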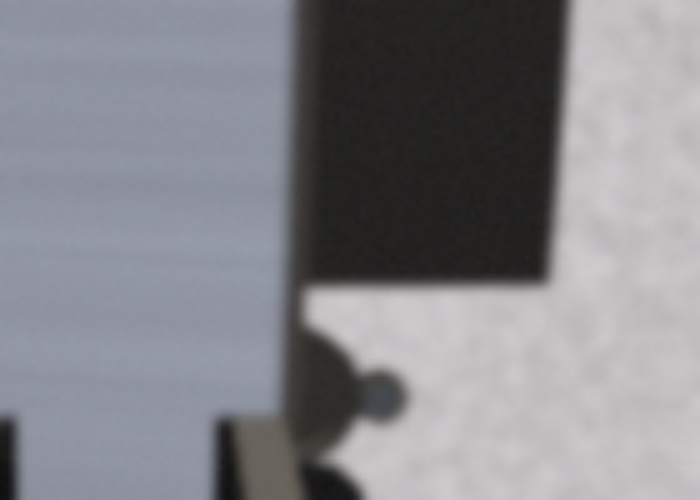

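View pics/tz.png

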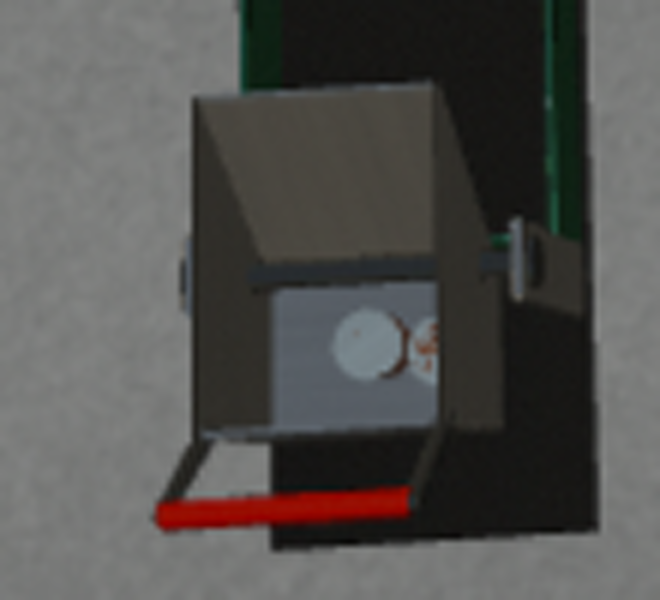

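Run:
```python
from h import *
im,d=arm.get_image('top');a=cv2.resize(im[150:300,120:300],None,fx=3.6,fy=3.6,interpolation=cv2.INTER_CUBIC);cv2.imwrite('pics/tf.png',a)
print(rects('top',im,'red',235,mn=10))
```

```text
[(array([359. , 344.3]), array([ 12.1, 101.6]), 4.1, array([167., 284.]))]
```

View pics/tf.png

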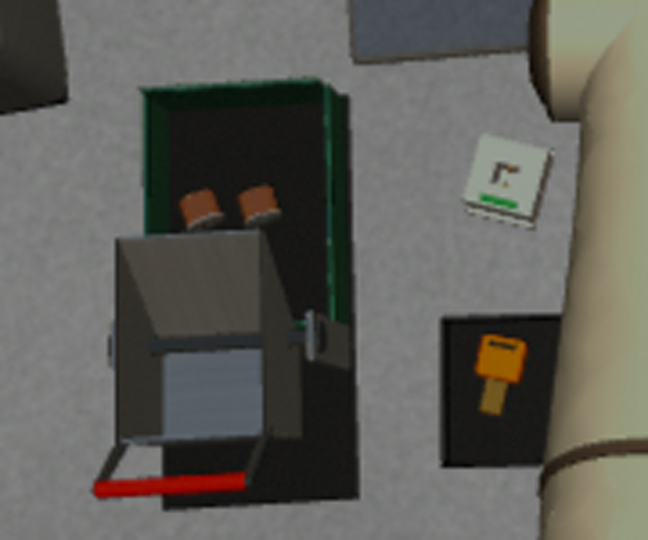

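```bash
python3 -c "
from bench import arm
print(arm.job_done(), arm.read_state()['clock'])"
```

```text
the job is handed in; nothing more can be done
the job is handed in; nothing more can be done
```

The job is done and handed in at about 60 s. All four comb cassettes were there, and I found two pods.

**Key:** I pulled it out of the socket first. It came to rest leaning on the tray wall, so I regripped it. At the last check it lay flat in the tray, with its top 30 mm up as expected.

**Bucket:**
- I tipped it over to its stop and then eased it back at roughly 0.6–0.9 rad/s.
- The fingers slipped off the handle once in each direction: going over, it stayed at or went back to upright; coming back, it stayed at the stop. I re-caged it deeper each time. I had no direct reading of the bucket's speed.
- At the last check the bucket was empty and the handle was back at its starting position. Both pods were in the tub.

**Cassettes:** One blue cassette had been knocked a few centimetres aside, so I measured it again before gripping it. Each cassette went down until it touched bottom, and all four plates measured about 48 mm high, as they should when fully home.

**Not quite exact:** The cassettes sit about 1.5 mm towards +x of the bay centres I estimated, and the blue pair about 1 mm off sideways. I left this uncorrected because it is within the bays' play. The fingertips also turned out to be about 20 mm shorter than the stated tool point, so I set the grip heights from contact instead.

The other kitchen things look untouched in the last pictures, and the gripper was clear of everything.

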